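Get the sanding block out from behind the bottles

TASK

Get the cork sanding block out from under the low grey steel riser: first stand the tall bottle, the small bottle and the flat round tin, which block the way, on the plywood side board, then draw the block out from under the riser and lay it flat in the middle of the oak board with its length along the board's length. Only then put the two bottles and the tin back upright, each within a centimetre of the very spot where it stood at the start; knock nothing over, and do not disturb the steel V-block or the tape measure.

Things in the scene. Friction and masses are not known exactly. Their poses are not given: they have to be found in the camera images.
- cork_block: Brown cork sanding block, loose, a plain box 58 x 92 x 28 mm (own x, y, z; its length is along y), about 0.05 kg. It lies flat with the inner half of its length under the riser; 38 to 56 mm of its length stick out of the riser's open front, and there is free space on both sides of it. Origin: centre of its underside.
- tall_bottle: Tall white and green round bottle with a red screw cap, loose, 55 mm in diameter up to 134 mm, cap 43 mm in diameter, 160 mm high in all, about 0.22 kg, standing in the row of three in front of the riser, 75 to 95 mm from its neighbour. Origin: centre of its underside, z up.
- small_bottle: Smaller round yellow bottle with a black screw cap, loose, 42 mm in diameter up to 92 mm, cap 33 mm in diameter, 110 mm high in all, about 0.12 kg, standing in the row of three in front of the riser, 75 to 95 mm from its neighbour. Origin: centre of its underside, z up.
- flat_tin: Flat round tin with a grey screw lid, loose, 60 mm in diameter up to 29 mm, lid 47 mm in diameter, 35 mm high in all, about 0.1 kg, standing in the row of three in front of the riser, 75 to 95 mm from its neighbour. Origin: centre of its underside, z up.
- riser: Low grey steel riser (bridge), fixed, 130 mm deep (own x), 190 mm wide (own y), 50 mm high: a 12 mm top plate on two 14 mm side walls and a 10 mm rear wall. The space underneath is 38 mm high and 162 mm wide and is open only at the front, own -x, towards the robot; the front edge is at own x = -0.065 m. Origin: centre of its underside.
- side_board: Light plywood board, fixed flat on the bench to the left of the riser, 150 x 180 x 8 mm (own x, y, z); the side area for the bottles and the tin. Origin: centre of its underside, so its top is at own z = 0.008 m. A bench vice, about 145 mm high, stands close to its near right corner (towards the robot): keep the gripper's body clear of it there; the far half of the board has room all round.
- oak_board: Dark brown oak offcut, fixed flat on the bench between the robot and the row, its length running left to right, 127 x 91 x 22 mm (own x, y, z; its length is along x). Origin: centre of its underside, so its top is at own z = 0.022 m.
- steel_vee: Grey steel V-block, 60 x 60 x 40 mm, loose, a bystander to the right of the riser: leave it alone. Origin: centre of its underside.
- measure: Yellow and black tape measure, 56 x 72 x 66 mm, loose, a bystander at the back on the right: leave it alone. Origin: centre of its underside.
Things that resemble listed ones, but are neither listed nor needed, are in the scene too. What is shaped like the tall_bottle but pink is not meant.

How it is judged:
On the way, in this order (a step that is already met when the one before it is completed fails the run):
1. the two bottles and the tin all stand upright on the side board and are let go, the cork block still under the riser (x of tall_bottle in the frame of side_board between -0.08 and 0.08 m and y of tall_bottle in the frame of side_board between -0.095 and 0.095 m and z of tall_bottle in the frame of side_board between 0.004 and 0.014 m and angle between each of tall_bottle, small_bottle, flat_tin's own z axis and vertical below 0.12 rad and x of small_bottle in the frame of side_board between -0.08 and 0.08 m and y of small_bottle in the frame of side_board between -0.095 and 0.095 m and z of small_bottle in the frame of side_board between 0.004 and 0.014 m and x of flat_tin in the frame of side_board between -0.08 and 0.08 m and y of flat_tin in the frame of side_board between -0.095 and 0.095 m and z of flat_tin in the frame of side_board between 0.004 and 0.014 m and contact force between each of tall_bottle, small_bottle, flat_tin and the fingers below 0.05 N and distance of cork_block from where it was at the start of the episode below 0.02 m), for 0.2 s.
2. the cork block lies flat, centred and lengthwise on the oak board and is let go, the bottles and the tin still on the side board (horizontal distance between cork_block and oak_board below 0.015 m and angle between the y axis of cork_block and the x axis of oak_board, either way round below 0.17 rad and angle between cork_block's own z axis and vertical below 0.1 rad and z of cork_block in the frame of oak_board between 0.018 and 0.027 m and contact force between cork_block and the fingers below 0.05 N and x of tall_bottle in the frame of side_board between -0.08 and 0.08 m and y of tall_bottle in the frame of side_board between -0.095 and 0.095 m and z of tall_bottle in the frame of side_board between 0.004 and 0.014 m and angle between each of tall_bottle, small_bottle, flat_tin's own z axis and vertical below 0.12 rad and x of small_bottle in the frame of side_board between -0.08 and 0.08 m and y of small_bottle in the frame of side_board between -0.095 and 0.095 m and z of small_bottle in the frame of side_board between 0.004 and 0.014 m and x of flat_tin in the frame of side_board between -0.08 and 0.08 m and y of flat_tin in the frame of side_board between -0.095 and 0.095 m and z of flat_tin in the frame of side_board between 0.004 and 0.014 m), for 0.2 s.
At the end, for the whole second after the job is handed in: The cork block lies flat on the oak board, centre within 15 mm of the board's centre, length within 0.17 rad of the board's; both bottles and the tin stand upright, each within 15 mm of where it itself stood at the start; all is let go and at rest (horizontal distance between cork_block and oak_board below 0.015 m and angle between the y axis of cork_block and the x axis of oak_board, either way round below 0.17 rad and angle between each of cork_block, tall_bottle, small_bottle, flat_tin's own z axis and vertical below 0.1 rad and z of cork_block in the frame of oak_board between 0.018 and 0.027 m and contact force between cork_block and the fingers below 0.05 N and distance of each of tall_bottle, small_bottle, flat_tin from where it was at the start of the episode below 0.015 m and linear speed of each of tall_bottle, small_bottle, flat_tin, cork_block below 0.02 m/s); the robot touches nothing.
It fails at once if a bottle or the tin is tipped over (angle between any of tall_bottle, small_bottle, flat_tin's own z axis and vertical above 0.6 rad).
It fails at once if the V-block or the tape measure is shifted by more than 20 mm (distance of any of steel_vee, measure from where it was at the start of the episode above 0.02 m).
It also fails if it takes over 144 s, if anything falls off the work surface, if the arm or the gripper's body presses on something with over 40 N, if the wrist force passes 120 N, or if a joint passes its speed limit or range.

ROBOT

A 6-joint arm with a two-finger parallel gripper is mounted at the origin on a cart in front of the work surface, level with it; the furniture and walls round the work are solid. World frame = base frame: x ahead of the robot, y to its left, z up, the work surface at z = 0. Lengths are in m, angles in rad, forces in N, time in s.
With the tool pointing down it reaches from about 0.35 to 0.975 m from the base axis. Payload 4.9 kg.
Tool frame: the origin (TCP) lies midway between the tips of the shut fingers; the grasp point (between the pads) lies 19 mm behind it; z points along the fingers, y is the line along which they close (so a half turn about z gives the same grasp; the last joint's range is limited). The gripper opens to 85 mm and grips with 20 to 120 N. Pads are 22 mm wide; open, the fingers measure 114 mm over their backs; the gripper's body (76 mm by 85 mm) begins 54 mm behind the grasp point. The pads swing forward as they close: fully open they stand 13 mm farther back than shut.
Start: joints at [1.212, 0.053, 1.613, -0, 1.476, -0.119], TCP at [0.148, 0.607, 0.231] pointing down, gripper open.
Joint ranges: [-3.01, 3.01], [-1.01, 2.22], [0.06, 2.58], [-1.02, 4.17], [0.09, 2.62], [-3.14, 3.14]. Speed limits (rad/s): [2.57, 2.57, 3.14, 3.14, 3.14, 3.14].

INTERFACE

Orientations are given as a unit quaternion [w, x, y, z].
In Python, from plant import manip gives the robot as it stands.
- The arm moves only by the tool move_arm, never from a script. Its argument "increments" is one flat list of numbers, 5 for each row, row after row: the shift along the tool's x, y, z in mm, then the turn about the tool's z in rad, then the opening, from 0 (shut) to 1 (fully open). In form: [tx, ty, tz, spin, jaw, tx, ty, tz, spin, jaw, ...]. A call has 1 to 8 rows; each row shifts and turns the commanded pose from where the row before left it, along the tool's axes as they then stand; what a row does not reach is not made up. A row lasts 1/12 s, in which the tool goes at most 41.7 mm and 7.16 degrees, less where a joint would pass 70% of its speed; a pose out of reach is approached as far as the arm can. A call with a gripper value outside its range is refused whole. The fingers move at their own pace and stop on an object; the grip force is fixed at half the most. Time passes only in rows, so rows that do not move let the fingers close. It gives the time, the measured TCP pose, the force, the opening and the grip force at its end, in the units of the state.
- manip.state(): the state, without advancing time (a new reading comes with each control period).
- manip.grab_frame(name): name is "side" or "top" or "wrist"; returns a dict with "image" (400x640x3 uint8, blue, green, red), "fov_y" (degrees; the focal length in pixels is half the picture's height over the tangent of half this angle, whatever the lens; pixels are square), "cx", "cy" (the principal point, pixels), "eye" and "rotation" of the camera in the world; the wrist camera has in their place "T_tool_cam" (4x4, takes a point from camera to tool coordinates, whose origin is the TCP and whose axes are the flange's). Camera axes: x right, y down, z forward; pixel columns grow to the right and rows downward; lengths in m; the calibration is good to about 2 mm. A picture is of the moment at which its call begins: read the wrist's pose just before it. There is no depth.
- manip.job_done(): hands the job in; it is judged then, once.
The state is a dict: "time": time; "joint_pos": joint angles; "joint_vel": joint speeds; "joint_efforts": joint torques, N m; "tool_pos": TCP position; "tool_rot": TCP orientation; "contact_force": force on the tool from outside, world axes, zero at the start; "ft_torque": the same for the moment, N m; "gripper_width": opening from 0.0 (shut) to 1.0 (fully open); "grasp_force": force on a finger pad.
Only numpy, scipy, OpenCV 4.12 (cv2) and the standard library are available. Lean on these libraries where they do the work, as an engineer would, in place of code of your own. Each camera call takes 0.05 s, during which the arm holds its last target. There are 200 camera calls.

## Working session

There is one attempt and no reset: what is moved stays moved. The work goes in short steps, Python scripts to look and compute and a tool call to move; the robot and the scene stay as the last step left them, time stands still between calls to the robot, and variables do not carry over. Pictures are saved under pics/ and viewed, at most 17 in all, crops included, and the job is handed in when it is done.

Besides the shell and the picture viewer there is one more tool, called after ">>>" in YAML: its name, and indented under it one key for each argument. move_arm: Moves the arm, as the interface text tells. Its arguments: {"type":"object","properties":{"increments":{"type":"array"}},"required":["increments"]}

```bash
ls; mkdir -p pics
cat > h.py <<'E'
import numpy as np,cv2,json
from plant import manip
def grab(n,f=None):
    st=manip.state(); d=manip.grab_frame(n); d['st']=st
    if f: cv2.imwrite('pics/'+f+'.png',d['image'])
    return d
def cam(d):
    if 'eye' in d: return np.array(d['eye']),np.array(d['rotation']).reshape(3,3)
    from scipy.spatial.transform import Rotation as R
    w,x,y,z=d['st']['tool_rot']; T=np.eye(4);T[:3,:3]=R.from_quat([x,y,z,w]).as_matrix();T[:3,3]=d['st']['tool_pos']
    T=T@np.array(d['T_tool_cam']); return T[:3,3],T[:3,:3]
def foc(d): return 200/np.tan(np.radians(d['fov_y'])/2)
def ray(d,u,v,z):
    e,R=cam(d);f=foc(d); r=R@np.array([(u-d['cx'])/f,(v-d['cy'])/f,1]); return e+r*(z-e[2])/r[2]
def proj(d,p):
    e,R=cam(d);f=foc(d); q=R.T@(np.array(p)-e); return np.array([d['cx']+f*q[0]/q[2],d['cy']+f*q[1]/q[2]])
E
python3 - <<'E'
from h import *
for n in ['side','top','wrist']:
    d=grab(n,n+'0'); e,R=cam(d); print(n,d['fov_y'],d['cx'],d['cy'],e.round(3),R.round(3).tolist())
print(d['T_tool_cam'],manip.state())
E
```

```text
picsTraceback (most recent call last):
  File "<stdin>", line 3, in <module>
  File "h.py", line 8, in cam
    if 'eye' in d: return np.array(d['eye']),np.array(d['rotation']).reshape(3,3)
                                             ~~~~~~~~~~~~~~~~~~~~~~~~~~~~~~~^^^^^
ValueError: cannot reshape array of size 4 into shape (3,3)
```

```bash
python3 - <<'E'
s=open('h.py').read()
s=s.replace("from plant import manip","from plant import manip\nfrom scipy.spatial.transform import Rotation as RR\ndef q2R(q): return RR.from_quat([q[1],q[2],q[3],q[0]]).as_matrix()")
s=s.replace("np.array(d['rotation']).reshape(3,3)","q2R(d['rotation'])")
s=s.replace("    from scipy.spatial.transform import Rotation as R\n    w,x,y,z=d['st']['tool_rot']; T","    T").replace("R.from_quat([x,y,z,w]).as_matrix()","q2R(d['st']['tool_rot'])")
open('h.py','w').write(s)
E
python3 - <<'E'
from h import *
for n in ['side','top','wrist']:
    d=grab(n,n+'0'); e,R=cam(d); print(n,d['fov_y'],d['cx'],d['cy'],e.round(3),R.round(3).tolist())
print(d['T_tool_cam'],manip.state())
E
```

```text
side 49.07744378464137 317.76876137075334 197.33343882907474 [ 0.598 -0.896  0.617] [[1.0, 0.006, -0.019], [0.02, -0.531, 0.847], [-0.005, -0.847, -0.531]]
top 43.75778267753606 317.7802571479827 201.71170464550002 [0.349 0.021 1.222] [[-0.002, -0.981, 0.193], [-1.0, 0.002, 0.003], [-0.003, -0.193, -0.981]]
wrist 68.5174304513639 321.1142865066834 199.3534933849558 [0.072 0.626 0.373] [[0.237, 0.925, 0.297], [0.971, -0.226, -0.073], [-0.001, 0.305, -0.952]]
[[ 4.57711962e-04 -9.52143883e-01 -3.05649826e-01  7.85116524e-02]
 [ 9.99999462e-01  1.51137126e-04  1.02668936e-03  6.53004223e-04]
 [-9.31360958e-04 -3.05650132e-01  9.52143440e-01 -1.42239924e-01]
 [ 0.00000000e+00  0.00000000e+00  0.00000000e+00  1.00000000e+00]] {'time': 0.2, 'joint_pos': array([ 1.21200088e+00,  5.31443219e-02,  1.61379254e+00,  5.53922343e-06,
        1.47599648e+00, -1.18948442e-01]), 'joint_vel': array([-0.00097135, -0.00245444, -0.00460272,  0.0014055 ,  0.00098306,
       -0.00014328]), 'joint_efforts': array([ 6.78104479e-04, -3.93675113e+01, -3.70203853e+01, -1.80662090e-05,
        4.88958060e-03, -2.49104784e-05]), 'tool_pos': array([0.14829503, 0.60673573, 0.23049436]), 'tool_rot': array([-1.61286553e-04,  1.19636495e-01,  9.92817536e-01, -6.50657264e-04]), 'contact_force': array([-0.03809653,  0.65702352, -0.39219262]), 'ft_torque': array([-0.05424102, -0.05184891,  0.00770942]), 'grasp_force': 0.0, 'gripper_width': 1.0005452595657718}
```

View pics/top0.png

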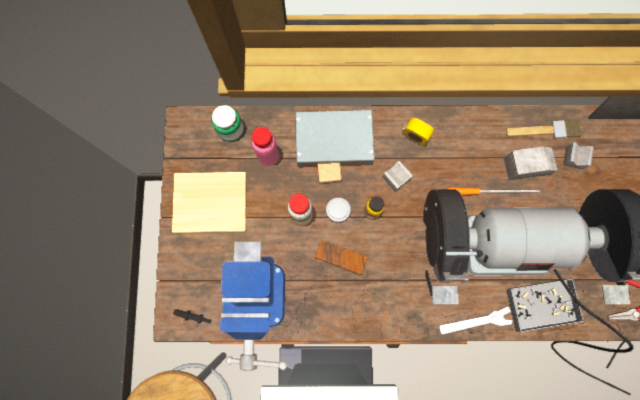

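View pics/side0.png

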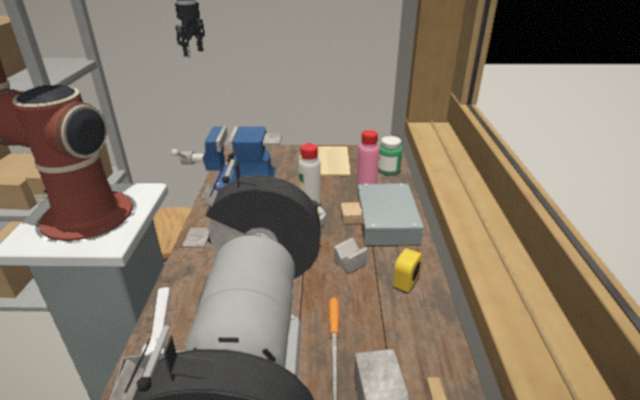

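The top view shows these things, with possible confusions:
- **Tall bottle:** the red-capped white one at (300,205). The pink bottle at (265,145) and the green one with a white cap at (228,122) are decoys.
- **Tin:** (338,209).
- **Small bottle:** black cap at (375,207).
- **Cork:** (329,172), in front of the riser at (335,137).
- **Oak board:** (341,257).
- **Side board:** (209,202).
- **V-block and tape measure:** (398,175) and (418,131).

I'll check these in one close crop and take measurements.

Run:
```python
from h import *
d=grab('top'); im=d['image']
c=im[95:280,160:430]; big=cv2.resize(c,None,fx=2.9,fy=2.9,interpolation=cv2.INTER_CUBIC); cv2.imwrite('pics/c1.png',big)
hsv=cv2.cvtColor(im,cv2.COLOR_BGR2HSV)
def blob(lo,hi,x0,y0,x1,y1,name,z):
    m=cv2.inRange(hsv,np.array(lo),np.array(hi)); k=np.zeros_like(m);k[y0:y1,x0:x1]=m[y0:y1,x0:x1]
    k=cv2.morphologyEx(k,cv2.MORPH_OPEN,np.ones((2,2)))
    cs,_=cv2.findContours(k,cv2.RETR_EXTERNAL,cv2.CHAIN_APPROX_NONE)
    q=max(cs,key=cv2.contourArea); (cc,wh,a)=cv2.minAreaRect(q); b=cv2.boxPoints((cc,wh,a))
    P=[ray(d,u,v,z) for u,v in b]
    print(name,np.round(cc,1),cv2.contourArea(q),ray(d,*cc,z).round(4),[np.round(p[:2],3).tolist() for p in P])
blob([0,150,120],[8,255,255],285,190,315,220,'tallcap',.16)
blob([170,150,120],[180,255,255],285,190,315,220,'tallcap2',.16)
blob([0,0,150],[180,60,255],324,195,354,225,'tin',.035)
blob([0,0,0],[180,255,50],365,192,386,214,'smallcap',.11)
blob([10,60,120],[30,255,255],315,160,345,186,'cork',.028)
blob([10,40,150],[35,255,255],165,165,252,240,'side',.008)
blob([5,150,80],[20,255,255],310,235,372,280,'oak',.022)
blob([70,0,80],[120,80,255],285,100,380,170,'riser',.05)
for n,u,v,z in[('vice',250,240,.1),('vee',398,175,.04),('tape',418,131,.06),('pink',262,135,.16),('green',224,115,.1)]: print(n,ray(d,u,v,z).round(3))
```

```text
tallcap [299.6 204.2] 288.5 [0.5519 0.0639 0.16  ] [[0.562, 0.092], [0.581, 0.055], [0.542, 0.036], [0.523, 0.072]]Traceback (most recent call last):
  File "<stdin>", line 13, in <module>
  File "<stdin>", line 9, in blob
ValueError: max() iterable argument is empty
```

View pics/c1.png

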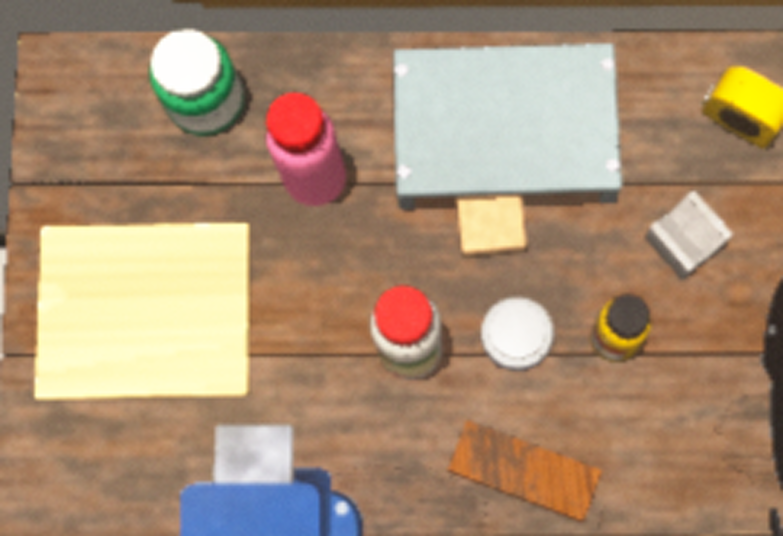

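The crop confirms the choices: red-capped white bottle at (403,325), tin at (517,332), black cap at (628,318), cork at (491,225). The orange-brown piece at (525,470) looks about 125x44 mm, too narrow for the 127x91 oak board, so I'll look closer there.

Run:
```python
from h import *
d=grab('top'); im=d['image']
c=im[225:345,160:430]; big=cv2.resize(c,None,fx=2.9,fy=2.9,interpolation=cv2.INTER_CUBIC); 
l=cv2.cvtColor(big,cv2.COLOR_BGR2LAB); l[...,0]=cv2.createCLAHE(3,(4,4)).apply(l[...,0]); cv2.imwrite('pics/c2.png',cv2.cvtColor(l,cv2.COLOR_LAB2BGR))
hsv=cv2.cvtColor(im,cv2.COLOR_BGR2HSV)
for u,v in [(300,203),(338,209),(377,204),(329,172),(209,202),(341,257),(330,130),(330,155)]: print(u,v,hsv[v,u])
for n,u,v,z in[('vice',250,240,.1),('vee',398,175,.04),('tape',418,131,.06),('pink',262,135,.16),('green',224,115,.1),('edge',330,341,0),('left edge',160,200,0)]: print(n,ray(d,u,v,z).round(3))
```

```text
300 203 [  1 187 254]
338 209 [ 23   4 249]
377 204 [13 47 86]
329 172 [ 22  91 251]
209 202 [ 28  60 254]
341 257 [ 13 169 184]
330 130 [ 77  16 222]
330 155 [ 74  13 215]
vice [0.481 0.178 0.1  ]
vee [ 0.647 -0.171  0.04 ]
tape [ 0.752 -0.221  0.06 ]
pink [0.709 0.149 0.16 ]
green [0.78  0.247 0.1  ]
edge [ 0.252 -0.003  0.   ]
left edge [0.594 0.42  0.   ]
```

View pics/c2.png

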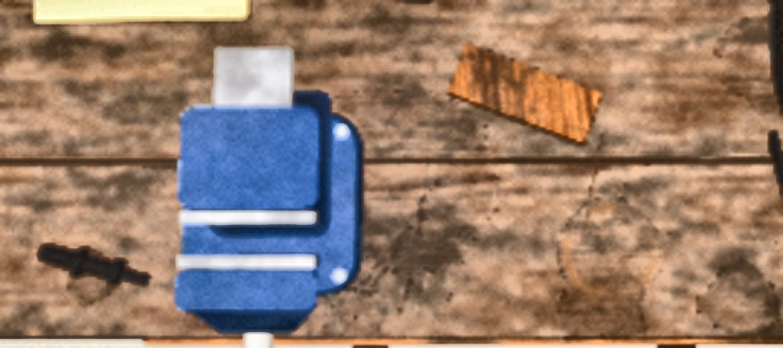

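Only that board is present. A 120x44 mm piece turned about 25° has a 127x91 mm bounding box, so the listed size may be of a frame turned relative to the visible board. I'll measure it from close by.

>>> move_arm:
  increments: [0, 0, -35, -0.12, 1, 0, 0, -35, -0.12, 1, -17, -37, 0, 0, 1, -17, -37, 0, 0, 1, -17, -37, 0, 0, 1, -17, -37, 0, 0, 1, -17, -37, 0, 0, 1, -17, -37, 0, 0, 1]

```text
time: 0.97
tool_pos: [0.2507, 0.3834, 0.3012]
tool_rot: [0.0, -0.001, 1.0, 0.0]
contact_force: [0.7, 0.6, 0.7]
gripper_width: 1.001
grasp_force: 0.0
```

>>> move_arm:
  increments: [-17, -37, 0, 0, 1, -17, -37, 0, 0, 1, -17, -37, 0, 0, 1, -17, -37, 0, 0, 1, -17, -37, 0, 0, 1, -17, -37, 0, 0, 1, -17, -37, 0, 0, 1, -17, -37, 0, 0, 1]

```text
time: 1.63
tool_pos: [0.3868, 0.0872, 0.3016]
tool_rot: [0.001, -0.0, 1.0, 0.0]
contact_force: [1.3, 1.1, 1.1]
gripper_width: 0.998
grasp_force: 0.0
```

>>> move_arm:
  increments: [-17, -37, 0, 0, 1, -17, -37, 0, 0, 1, 0, 0, 0, 0, 1, 0, 0, 0, 0, 1]

```text
time: 1.97
tool_pos: [0.4208, 0.0133, 0.301]
tool_rot: [-0.001, 0.002, 1.0, 0.0]
contact_force: [0.0, 0.5, -0.0]
gripper_width: 0.999
grasp_force: 0.0
```

Run:
```python
from h import *
d=grab('wrist','w1'); s=d['st']; print(s['time'],s['tool_pos'],q2R(s['tool_rot']).round(3).tolist(),s['joint_pos'].round(3))
```

```text
1.9667 [0.42079473 0.01331029 0.30102891] [[-1.0, 0.005, -0.001], [0.005, 1.0, 0.0], [0.001, 0.0, -1.0]] [-0.146 -0.493  1.962  0.     1.674 -1.712]
```

View pics/w1.png

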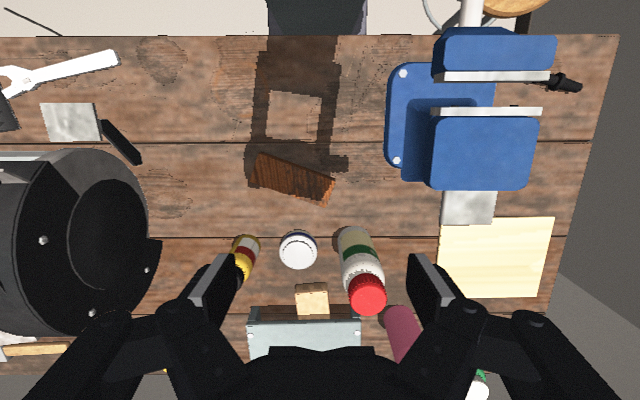

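The wrist view shows the oak board at (292,178), the tin at (298,249), the tall bottle at (360,270), the small bottle at (243,258), the cork at (312,298) and the side board at (495,258). Next I'll measure them in this view and from the top.

```bash
cat >> h.py <<'E'
def blob(d,lo,hi,box,z,op=2):
    x0,y0,x1,y1=box
    hsv=cv2.cvtColor(d['image'],cv2.COLOR_BGR2HSV)
    m=cv2.inRange(hsv,np.array(lo),np.array(hi)); k=np.zeros_like(m);k[y0:y1,x0:x1]=m[y0:y1,x0:x1]
    k=cv2.morphologyEx(k,cv2.MORPH_OPEN,np.ones((op,op)))
    cs,_=cv2.findContours(k,cv2.RETR_EXTERNAL,cv2.CHAIN_APPROX_NONE)
    if not cs: return None
    q=max(cs,key=cv2.contourArea)[:,0,:].astype(float)
    P=np.array([ray(d,u,v,z)[:2] for u,v in q])*1000
    c,wh,a=cv2.minAreaRect(P.astype(np.float32))
    c2,r=cv2.minEnclosingCircle(P.astype(np.float32))
    return dict(c=np.round(c,1),wh=np.round(wh,1),a=round(a,1),cc=np.round(c2,1),r=round(r,1),n=len(q),px=q.mean(0).round())
E
python3 - <<'E'
from h import *
t=grab('top'); w=cv2.imread('pics/w1.png'); d=grab('wrist')
h=cv2.cvtColor(w,cv2.COLOR_BGR2HSV)
for u,v in [(292,180),(310,190),(298,249),(362,300),(235,278),(312,298),(280,335),(500,260),(300,220),(230,210)]: print(u,v,h[v,u])
print('oak t',blob(t,[5,140,90],[20,255,255],(310,235,372,280),.022))
print('oak w',blob(d,[4,135,30],[20,255,255],(235,140,345,215),.022))
print('tin t',blob(t,[0,0,150],[180,40,255],(324,195,354,225),.03))
print('tin w',blob(d,[0,0,150],[180,40,255],(275,225,322,272),.03))
print('tall t',blob(t,[0,150,120],[8,255,255],(285,190,315,220),.16))
print('tall w',blob(d,[0,150,100],[8,255,255],(340,265,390,320),.16))
print('small t',blob(t,[0,0,0],[180,110,95],(364,192,386,212),.11))
print('cork t',blob(t,[15,60,190],[30,255,255],(315,160,345,186),.028))
print('cork w',blob(d,[10,60,120],[30,255,255],(290,275,335,318),.028))
print('side t',blob(t,[15,35,180],[35,255,255],(165,165,252,240),.008))
print('side w',blob(d,[15,30,180],[35,255,255],(430,205,565,305),.008))
print('riser t',blob(t,[60,0,150],[120,60,255],(285,100,380,166),.05))
E
```

```text
292 180 [ 13 131  84]
310 190 [12 96 53]
298 249 [ 15   4 248]
362 300 [  0 161 251]
235 278 [83 51 20]
312 298 [ 21  60 251]
280 335 [ 81  11 223]
500 260 [ 26  42 254]
300 220 [ 12  70 152]
230 210 [ 13  95 171]
oak t {'c': array([480.3, -92.2]), 'wh': array([22.5, 29.5]), 'a': 62.4, 'cc': array([481.2, -91.5]), 'r': 16.9, 'n': 55, 'px': array([366., 245.])}
oak w {'c': array([440.8, -46.7]), 'wh': array([76. , 48.2]), 'a': 69.7, 'cc': array([441.9, -49.6]), 'r': 41.3, 'n': 205, 'px': array([279., 174.])}
tin t {'c': array([569.6, -26.8]), 'wh': array([58.4, 39.6]), 'a': 89.9, 'cc': array([561.9, -26.9]), 'r': 29.8, 'n': 64, 'px': array([339., 208.])}
tin w {'c': array([563.9, -21.1]), 'wh': array([58. , 59.8]), 'a': 46.6, 'cc': array([563.8, -21.3]), 'r': 30.0, 'n': 100, 'px': array([297., 253.])}
tall t {'c': array([545.8,  61.9]), 'wh': array([62.9, 57.4]), 'a': 89.9, 'cc': array([537.6,  61.7]), 'r': 37.4, 'n': 120, 'px': array([300., 211.])}
tall w {'c': array([553.4,  68. ]), 'wh': array([45.6, 43.2]), 'a': 31.0, 'cc': array([552.3,  68.4]), 'r': 23.8, 'n': 152, 'px': array([
[... 229 characters left out ...]
), 'a': 89.9, 'cc': array([655.7,  -5.4]), 'r': 33.8, 'n': 75, 'px': array([330., 173.])}
cork w {'c': array([647.1,   3.1]), 'wh': array([73.9, 82.2]), 'a': 90.0, 'cc': array([643.5,   3.6]), 'r': 51.8, 'n': 263, 'px': array([312., 300.])}
side t {'c': array([586.4, 292.9]), 'wh': array([153.2, 185. ]), 'a': 1.0, 'cc': array([585.6, 293.6]), 'r': 116.3, 'n': 261, 'px': array([210., 203.])}
side w {'c': array([610.3, 299.2]), 'wh': array([104.4, 180.6]), 'a': 1.1, 'cc': array([613. , 300.7]), 'r': 101.4, 'n': 495, 'px': array([496., 262.])}
riser t {'c': array([742. , -18.2]), 'wh': array([127. , 186.3]), 'a': 1.5, 'cc': array([741.7, -18.4]), 'r': 110.1, 'n': 262, 'px': array([335., 137.])}
```

Run:
```python
from h import *
t=grab('top'); t['image']=cv2.imread('pics/top0.png')
b=blob(t,[5,130,90],[20,255,255],(310,235,372,280),.022); print('oak',b)
print('tin',blob(t,[0,0,150],[180,40,255],(324,195,354,225),.03))
print('tall',blob(t,[0,150,100],[8,255,255],(285,190,315,216),.16))
print('cork',blob(t,[15,60,190],[30,255,255],(315,160,345,186),.028))
print('vice',blob(t,[100,120,50],[125,255,255],(215,235,290,340),.1))
from scipy.optimize import fsolve
L,W=max(b['wh']),min(b['wh'])
for th in range(0,40,5):
    a=np.radians(th); print(th,L*np.cos(a)+W*np.sin(a),L*np.sin(a)+W*np.cos(a))
```

```text
oak {'c': array([446.4, -32.2]), 'wh': array([122.7,  48.6]), 'a': 71.0, 'cc': array([449.7, -33. ]), 'r': 62.9, 'n': 158, 'px': array([340., 257.])}
tin {'c': array([561. , -26.8]), 'wh': array([58.4, 56.8]), 'a': 89.9, 'cc': array([561.6, -26.2]), 'r': 30.5, 'n': 69, 'px': array([339., 210.])}
tall {'c': array([552.4,  64.1]), 'wh': array([42. , 41.9]), 'a': 45.4, 'cc': array([552.3,  63.6]), 'r': 22.6, 'n': 54, 'px': array([300., 204.])}
cork {'c': array([655.5,  -5.6]), 'wh': array([54.5, 45.8]), 'a': 89.9, 'cc': array([655.7,  -5.4]), 'r': 33.8, 'n': 75, 'px': array([330., 173.])}
vice {'c': array([349.1, 167.6]), 'wh': array([164.6, 135.9]), 'a': 0.5, 'cc': array([353.2, 176.4]), 'r': 91.3, 'n': 465, 'px': array([253., 303.])}
0 122.7 48.6
5 126.46885855339337 59.1090719623965
10 129.27521272921072 69.16828819612567
15 131.09770447765118 78.70109199172802
20 131.92246353605847 87.6349329562547
25 131.74321298999493 95.90181916556502
30 130.56131704435063 103.43883462392373
35 128.38577064092013 110.18861809271836
```

The spacing agrees (tall–tin 91 mm, tin–small 84 mm). I'll turn the jaws to close along world x so the fingers clear the neighbours, and go above the tall bottle.

>>> move_arm:
  increments: [0, 0, 0, 0.12, 1, 0, 0, 0, 0.12, 1, 0, 0, 0, 0.12, 1, 0, 0, 0, 0.12, 1, 0, 0, 0, 0.12, 1, 0, 0, 0, 0.12, 1, 0, 0, 0, 0.12, 1, 0, 0, 0, 0.12, 1]

```text
time: 2.83
tool_pos: [0.4202, 0.0167, 0.3015]
tool_rot: [0.0, 0.463, 0.886, 0.0]
contact_force: [-0.3, -0.3, 0.5]
gripper_width: 0.997
grasp_force: 0.0
```

>>> move_arm:
  increments: [0, 0, 0, 0.12, 1, 0, 0, 0, 0.12, 1, 0, 0, 0, 0.12, 1, 0, 0, 0, 0.12, 1, 0, 0, 0, 0.126, 1, 14, 33, 0, 0, 1, 14, 33, 0, 0, 1, 0, 0, 0, 0, 1]

```text
time: 3.5
tool_pos: [0.4889, 0.0467, 0.2993]
tool_rot: [-0.001, 0.703, 0.711, -0.0]
contact_force: [-0.6, 0.2, -0.5]
gripper_width: 1.001
grasp_force: 0.0
```

>>> move_arm:
  increments: [14, 33, 0, 0, 1, 10, 32, 10, 0, 1, 0, 0, 10, 0, 1, 0, 0, 0, 0, 1, 0, 0, 0, 0, 1]

```text
time: 3.92
tool_pos: [0.5501, 0.069, 0.2806]
tool_rot: [-0.001, 0.704, 0.71, -0.001]
contact_force: [-0.1, 0.4, 0.8]
gripper_width: 0.997
grasp_force: 0.0
```

Run:
```python
from h import *
d=grab('wrist','w2'); s=d['st']; print(s['time'],s['tool_pos'],q2R(s['tool_rot']).round(3).tolist(),s['joint_pos'].round(3))
print('tall',proj(d,[.552,.065,.16]),blob(d,[0,150,100],[8,255,255],(0,0,640,400),.16), blob(d,[172,150,100],[180,255,255],(0,0,640,400),.16))
print('tin',proj(d,[.562,-.026,.035]))
```

```text
3.9167 [0.55012575 0.06897974 0.28057045] [[-0.008, 1.0, -0.002], [1.0, 0.008, -0.0], [-0.0, -0.002, -1.0]] [-0.009 -0.139  1.717 -0.     1.566 -0.017]
tall [323.3203467  198.20601042] {'c': array([707.9, 151.8]), 'wh': array([41.2, 42.9]), 'a': 19.4, 'cc': array([706.5, 151.8]), 'r': 22.6, 'n': 198, 'px': array([505., 102.])} {'c': array([548.8,  74.9]), 'wh': array([1.9, 1.9]), 'a': 0.5, 'cc': array([548.8,  74.9]), 'r': 1.3, 'n': 7, 'px': array([320., 188.])}
tin [329.0869578  232.47319328]
```

View pics/w2.png

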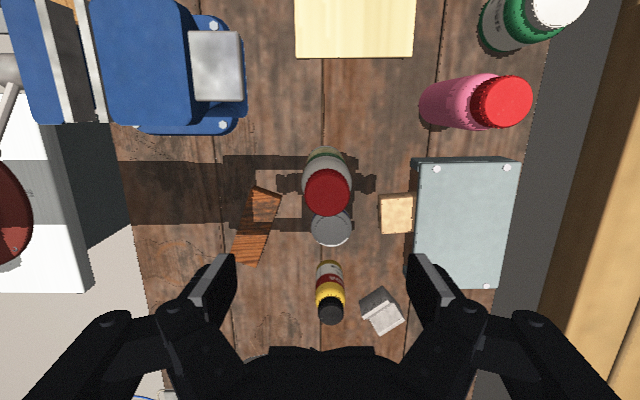

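The red cap is at (327,192), tin (331,228), small cap (331,311), oak (257,225), cork (397,213). I'll refine from this closer view.

Run:
```python
from h import *
d=grab('wrist'); 
print('tall',blob(d,[0,120,50],[8,255,255],(290,155,365,222),.16),blob(d,[170,120,50],[180,255,255],(290,155,365,222),.16))
print('small',blob(d,[0,0,0],[180,255,70],(310,285,350,325),.11))
print('oak',blob(d,[4,110,20],[20,255,255],(225,180,290,272),.022,3))
h=cv2.cvtColor(d['image'],cv2.COLOR_BGR2HSV)
for p in [(331,235),(312,228),(350,228),(397,213),(250,235),(265,205),(300,235)]:print(p,h[p[1],p[0]])
print('cork',blob(d,[10,50,190],[30,255,255],(370,185,416,240),.028))
print('tin',blob(d,[0,0,90],[180,60,255],(305,205,358,250),.033))
```

```text
tall {'c': array([556.3,  67. ]), 'wh': array([41.8, 40.5]), 'a': 22.6, 'cc': array([556.2,  68.1]), 'r': 22.0, 'n': 240, 'px': array([328., 192.])} {'c': array([538.7,  78. ]), 'wh': array([1.9, 0.9]), 'a': 89.7, 'cc': array([538.7,  78. ]), 'r': 1.1, 'n': 6, 'px': array([308., 184.])}
small {'c': array([ 564.6, -102.2]), 'wh': array([30.9, 41.2]), 'a': 0.4, 'cc': array([ 564.3, -102.1]), 'r': 21.1, 'n': 81, 'px': array([330., 311.])}
oak {'c': array([444.7, -42.7]), 'wh': array([88.9, 45.4]), 'a': 68.9, 'cc': array([448.3, -44.7]), 'r': 45.7, 'n': 194, 'px': array([252., 235.])}
(331, 235) [ 60   2 107]
(312, 228) [ 15  14 110]
(350, 228) [18 14 91]
(397, 213) [ 18  82 240]
(250, 235) [ 11 144 145]
(265, 205) [ 12 111 131]
(300, 235) [ 11  75 143]
cork {'c': array([660.6,  -3.2]), 'wh': array([45.6, 53.5]), 'a': 5.5, 'cc': array([660.8,  -2.5]), 'r': 33.4, 'n': 125, 'px': array([397., 215.])}
tin {'c': array([566.7, -24.7]), 'wh': array([57.3, 53.1]), 'a': 8.0, 'cc': array([566.1, -22. ]), 'r': 29.8, 'n': 115, 'px': array([331., 229.])}
```

>>> move_arm:
  increments: [-3, 3, 30, 0, 1, 0, 0, 30, 0, 1, 0, 0, 30, 0, 1, 0, 0, 30, 0, 1, 0, 0, 30, 0, 1, 0, 0, 25, 0, 1, 0, 0, 12, 0, 1, 0, 0, 0, 0, 1]

```text
time: 4.68
tool_pos: [0.552, 0.0648, 0.0922]
tool_rot: [-0.002, 0.705, 0.709, -0.002]
contact_force: [-0.3, -0.6, -0.2]
gripper_width: 0.999
grasp_force: 0.0
```

>>> move_arm:
  increments: [0, 0, 0, 0, 0.75, 0, 0, 0, 0, 0.65, 0, 0, 0, 0, 0.55, 0, 0, 0, 0, 0.45, 0, 0, 0, 0, 0.4, 0, 0, 0, 0, 0.4, 0, 0, 0, 0, 0.3, 0, 0, 0, 0, 0.3]

```text
time: 5.35
tool_pos: [0.5564, 0.065, 0.0978]
tool_rot: [0.002, 0.705, 0.709, 0.002]
contact_force: [-1.4, 0.1, 6.6]
gripper_width: 0.618
grasp_force: 63.7
```

>>> move_arm:
  increments: [0, 0, -8, 0, 0.3, 0, 0, -15, 0, 0.3, 0, 0, -20, 0, 0.3, 0, 0, -25, 0, 0.3, 0, 0, -25, 0, 0.3, 0, 0, -15, 0, 0.3, 0, 0, 0, 0, 0.3, 0, 0, 0, 0, 0.3]

```text
time: 6.02
tool_pos: [0.5548, 0.0649, 0.2036]
tool_rot: [0.001, 0.705, 0.709, 0.001]
contact_force: [0.8, 0.2, -1.7]
gripper_width: 0.621
grasp_force: 63.3
```

Run:
```python
from h import *
d=grab('side'); s=d['st']; print(s['tool_pos'],s['contact_force'],s['gripper_width'])
cv2.imwrite('pics/s1.png',cv2.resize(d['image'][90:230,200:420],None,fx=3,fy=3))
```

```text
[0.5548204  0.06494821 0.20361193] [ 0.84690548  0.20545828 -1.66204014] 0.620747118470639
```

View pics/s1.png

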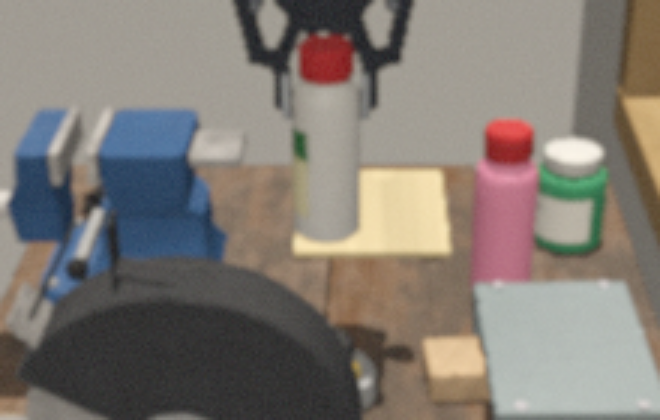

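The bottle hangs upright in the jaws at (325,140). I'll take it to the far left of the side board.

>>> move_arm:
  increments: [18, 5, 0, 0, 0.3, 34, 11, 0, 0, 0.3, 38, 12, 0, 0, 0.3, 40, 13, 0, 0, 0.3, 40, 13, 0, 0, 0.3, 40, 13, 0, 0, 0.3, 40, 12, 0, 0, 0.3, 28, 8, 0, 0, 0.3]

```text
time: 6.73
tool_pos: [0.6383, 0.3452, 0.1988]
tool_rot: [-0.001, 0.704, 0.71, -0.002]
contact_force: [0.4, -1.2, -1.7]
gripper_width: 0.62
grasp_force: 63.3
```

>>> move_arm:
  increments: [12, 0, 15, 0, 0.3, 0, 0, 25, 0, 0.3, 0, 0, 25, 0, 0.3, 0, 0, 20, 0, 0.3, 0, 0, 10, 0, 0.3, 0, 0, 0, 0, 0.3, 0, 0, 0, 0, 0.3]

```text
time: 7.32
tool_pos: [0.6379, 0.3534, 0.1053]
tool_rot: [-0.001, 0.705, 0.709, -0.002]
contact_force: [-0.1, 0.2, -1.6]
gripper_width: 0.62
grasp_force: 64.4
```

>>> move_arm:
  increments: [0, 0, 2, 0, 0.3, 0, 0, 2, 0, 0.3, 0, 0, 0, 0, 0.3, 0, 0, 0, 0, 0.3]

```text
time: 7.65
tool_pos: [0.6388, 0.3539, 0.1052]
tool_rot: [-0.0, 0.705, 0.709, -0.001]
contact_force: [-3.7, -2.2, 10.1]
gripper_width: 0.621
grasp_force: 65.6
```

>>> move_arm:
  increments: [0, 0, 0, 0, 0.7, 0, 0, 0, 0, 0.8, 0, 0, 0, 0, 0.9, 0, 0, 0, 0, 1, 0, 0, 0, 0, 1, 0, 0, -10, 0, 1, 0, 0, -30, 0, 1, 0, 0, -35, 0, 1]

```text
time: 8.32
tool_pos: [0.6372, 0.3534, 0.1757]
tool_rot: [-0.001, 0.705, 0.709, -0.003]
contact_force: [0.9, 0.1, -0.2]
gripper_width: 1.002
grasp_force: 0.0
```

>>> move_arm:
  increments: [0, 0, -40, 0, 1, 0, 0, -40, 0, 1, -36, -6, 0, 0, 1, -36, -6, 0, 0, 1, -36, -6, 0, 0, 1, -36, -6, 0, 0, 1, -36, -6, 0, 0, 1, -36, -6, 0, 0, 1]

```text
time: 8.98
tool_pos: [0.604, 0.1365, 0.2593]
tool_rot: [0.0, 0.705, 0.709, 0.0]
contact_force: [-0.0, 0.5, -0.2]
gripper_width: 1.001
grasp_force: 0.0
```

>>> move_arm:
  increments: [-36, -6, 0, 0, 1, -36, -6, 0, 0, 1, -36, -6, 0, 0, 1, -36, -6, 0, 0, 1, -36, -6, 0, 0, 1, -36, -6, 0, 0, 1, -29, -4, 0, 0, 1, 0, 0, 0, 0, 1]

```text
time: 9.65
tool_pos: [0.5652, -0.1119, 0.2593]
tool_rot: [0.001, 0.707, 0.707, -0.001]
contact_force: [0.1, 0.4, -0.4]
gripper_width: 0.998
grasp_force: 0.0
```

Run:
```python
from h import *
d=grab('wrist'); s=d['st']; print(s['time'],s['tool_pos'],q2R(s['tool_rot']).round(3).tolist())
t=grab('top')
print('tall',blob(t,[0,130,60],[8,255,255],(150,120,262,240),.168))
print('small',proj(d,[.562,-.1075,.11]),blob(d,[0,0,0],[180,255,60],(300,140,360,230),.11),blob(d,[0,0,0],[180,255,80],(300,140,360,230),.11))
cv2.imwrite('pics/w3.png',np.vstack([cv2.resize(d['image'][100:300,200:440],(480,400)),t['image'][120:260,120:600]]))
```

```text
9.65 [ 0.56521122 -0.11185912  0.25926127] [[-0.0, 1.0, 0.001], [1.0, 0.0, -0.003], [-0.003, 0.001, -1.0]]
tall {'c': array([637.2, 351.7]), 'wh': array([44.3, 44.3]), 'a': 27.8, 'cc': array([636.1, 349.7]), 'r': 24.8, 'n': 62, 'px': array([169., 166.])}
small [317.80970042 181.64419645] {'c': array([ 564.2, -107.7]), 'wh': array([30.9, 34.8]), 'a': 0.0, 'cc': array([ 563.9, -107.5]), 'r': 17.8, 'n': 93, 'px': array([320., 182.])} {'c': array([ 566.3, -124.7]), 'wh': array([33.4, 69.7]), 'a': 8.0, 'cc': array([ 561.4, -125.8]), 'r': 36.1, 'n': 165, 'px': array([317., 195.])}
```

View pics/w3.png

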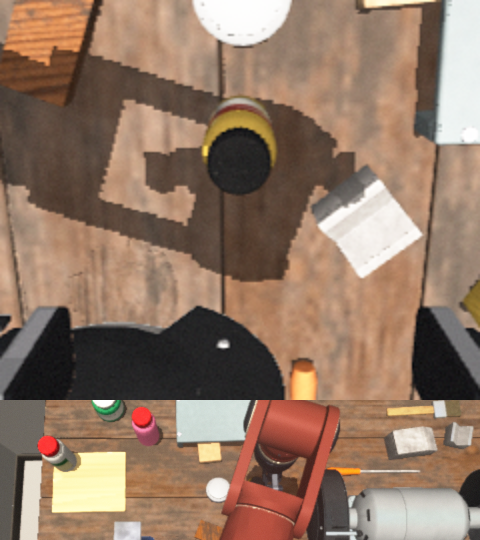

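The tall bottle stands upright on the board's far left corner, and the small bottle's cap is right under the gripper. I'll go down on it.

>>> move_arm:
  increments: [4, -2, 30, 0, 1, 0, 0, 35, 0, 1, 0, 0, 35, 0, 1, 0, 0, 35, 0, 1, 0, 0, 30, 0, 1, 0, 0, 25, 0, 1, 0, 0, 18, 0, 1, 0, 0, 0, 0, 1]

```text
time: 10.42
tool_pos: [0.5607, -0.1006, 0.0456]
tool_rot: [-0.004, 0.704, 0.71, -0.002]
contact_force: [-0.1, 0.4, 0.1]
gripper_width: 0.998
grasp_force: 0.0
```

>>> move_arm:
  increments: [0, 0, 0, 0, 0.7, 0, 0, 0, 0, 0.6, 0, 0, 0, 0, 0.5, 0, 0, 0, 0, 0.4, 0, 0, 0, 0, 0.3, 0, 0, 0, 0, 0.2, 0, 0, 0, 0, 0.2, 0, 0, 0, 0, 0.2]

```text
time: 11.08
tool_pos: [0.5653, -0.1036, 0.0529]
tool_rot: [0.001, 0.705, 0.709, 0.001]
contact_force: [-2.2, 0.6, 6.3]
gripper_width: 0.475
grasp_force: 60.4
```

>>> move_arm:
  increments: [0, 0, -8, 0, 0.2, 0, 0, -15, 0, 0.2, 0, 0, -25, 0, 0.2, 0, 0, -35, 0, 0.2, 0, 0, -30, 0, 0.2, 0, 0, -15, 0, 0.2, 0, 0, 0, 0, 0.2, 0, 0, 0, 0, 0.2]

```text
time: 11.75
tool_pos: [0.5644, -0.1034, 0.1797]
tool_rot: [0.001, 0.705, 0.709, 0.001]
contact_force: [-0.8, -0.3, -1.6]
gripper_width: 0.477
grasp_force: 60.6
```

>>> move_arm:
  increments: [18, 4, 0, 0, 0.2, 36, 8, 0, 0, 0.2, 40, 9, 0, 0, 0.2, 40, 9, 0, 0, 0.2, 40, 9, 0, 0, 0.2, 40, 9, 0, 0, 0.2, 40, 9, 0, 0, 0.2, 40, 9, 0, 0, 0.2]

```text
time: 12.42
tool_pos: [0.6267, 0.193, 0.175]
tool_rot: [-0.001, 0.705, 0.709, -0.002]
contact_force: [0.3, 0.1, -0.8]
gripper_width: 0.476
grasp_force: 60.6
```

>>> move_arm:
  increments: [32, 9, 0, 0, 0.2, 12, 1, 20, 0, 0.2, 0, 0, 35, 0, 0.2, 0, 0, 35, 0, 0.2, 0, 0, 22, 0, 0.2, 0, 0, 4, 0, 0.2, 0, 0, 0, 0, 0.2, 0, 0, 0, 0, 0.2]

```text
time: 13.08
tool_pos: [0.636, 0.2348, 0.0592]
tool_rot: [-0.001, 0.705, 0.709, -0.002]
contact_force: [-0.4, -0.5, -1.0]
gripper_width: 0.473
grasp_force: 60.5
```

>>> move_arm:
  increments: [0, 0, 2, 0, 0.2, 0, 0, 2, 0, 0.2, 0, 0, 0, 0, 0.2, 0, 0, 0, 0, 0.2]

```text
time: 13.42
tool_pos: [0.6377, 0.2351, 0.058]
tool_rot: [-0.0, 0.705, 0.709, -0.0]
contact_force: [0.9, 0.4, -0.0]
gripper_width: 0.471
grasp_force: 60.5
```

>>> move_arm:
  increments: [0, 0, 2, 0, 0.2, 0, 0, 0, 0, 0.2, 0, 0, 0, 0, 0.2]

```text
time: 13.67
tool_pos: [0.6382, 0.2352, 0.0574]
tool_rot: [0.0, 0.705, 0.709, 0.0]
contact_force: [-2.1, 0.0, 5.4]
gripper_width: 0.474
grasp_force: 61.3
```

>>> move_arm:
  increments: [0, 0, 0, 0, 0.6, 0, 0, 0, 0, 0.8, 0, 0, 0, 0, 0.9, 0, 0, 0, 0, 1, 0, 0, 0, 0, 1, 0, 0, -10, 0, 1, 0, 0, -30, 0, 1, 0, 0, -35, 0, 1]

```text
time: 14.33
tool_pos: [0.6357, 0.2347, 0.1291]
tool_rot: [-0.002, 0.705, 0.709, -0.003]
contact_force: [1.0, 0.6, 0.7]
gripper_width: 1.002
grasp_force: 0.0
```

>>> move_arm:
  increments: [0, 0, -40, 0, 1, 0, 0, -40, 0, 1, 0, 0, -20, 0, 1, -37, -11, 0, 0, 1, -37, -11, 0, 0, 1, -37, -11, 0, 0, 1, -37, -11, 0, 0, 1, -37, -11, 0, 0, 1]

```text
time: 15.0
tool_pos: [0.5833, 0.0485, 0.2323]
tool_rot: [0.0, 0.705, 0.709, 0.0]
contact_force: [0.5, -0.5, -0.7]
gripper_width: 0.997
grasp_force: 0.0
```

>>> move_arm:
  increments: [-37, -11, 20, 0, 1, -37, -9, 20, 0, 1, 0, 0, 20, 0, 1, 0, 0, 0, 0, 1, 0, 0, 0, 0, 1, 0, 0, 0, 0, 1]

```text
time: 15.5
tool_pos: [0.566, -0.0209, 0.1744]
tool_rot: [0.001, 0.705, 0.71, 0.001]
contact_force: [0.1, 1.2, -0.1]
gripper_width: 1.001
grasp_force: 0.0
```

Run:
```python
from h import *
d=grab('wrist'); s=d['st']; print(s['time'],s['tool_pos'],q2R(s['tool_rot']).round(3).tolist())
t=grab('top')
print('tall',blob(t,[0,130,60],[8,255,255],(150,120,252,240),.168))
print('small',blob(t,[0,0,0],[180,255,90],(205,160,246,220),.118))
p=proj(d,[.563,-.0235,.033]);print('tin',p,blob(d,[0,0,90],[180,60,255],(int(p[0])-45,int(p[1])-45,int(p[0])+45,int(p[1])+45),.033,3))
cv2.imwrite('pics/w4.png',np.vstack([d['image'],cv2.resize(t['image'][120:240,140:460],(640,240))])[:600])
```

```text
15.5 [ 0.56596779 -0.02092683  0.17439461] [[-0.007, 1.0, 0.002], [1.0, 0.007, -0.0], [-0.0, 0.002, -1.0]]
tall {'c': array([634.7, 351.6]), 'wh': array([48.6, 43.1]), 'a': 18.2, 'cc': array([635.3, 350.2]), 'r': 24.9, 'n': 64, 'px': array([169., 167.])}
small {'c': array([634.1, 224.1]), 'wh': array([30.2, 30.7]), 'a': 89.8, 'cc': array([633.3, 225.8]), 'r': 17.8, 'n': 39, 'px': array([230., 172.])}
tin [317.80283029 190.60563479] {'c': array([564.3, -20.6]), 'wh': array([58.3, 58.1]), 'a': 0.4, 'cc': array([564.5, -20.9]), 'r': 29.6, 'n': 162, 'px': array([319., 187.])}
```

View pics/w4.png

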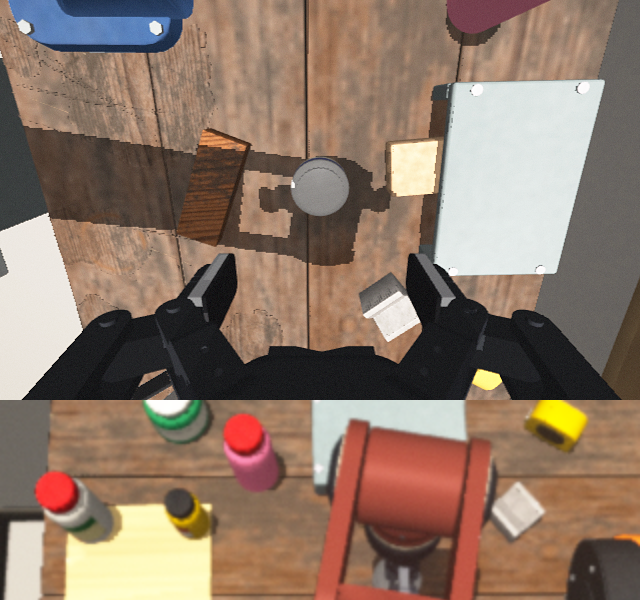

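The tin is centred at (319,187), and the front of the cork is clear of the fingers. Both bottles are standing on the side board. Next I'll grip the tin low.

>>> move_arm:
  increments: [-1, -2, 30, 0, 0.9, 0, 0, 35, 0, 0.9, 0, 0, 35, 0, 0.9, 0, 0, 30, 0, 0.9, 0, 0, 20, 0, 0.9, 0, 0, 14, 0, 0.9, 0, 0, 7, 0, 0.9, 0, 0, 0, 0, 0.9]

```text
time: 16.27
tool_pos: [0.5628, -0.0217, 0.0009]
tool_rot: [-0.001, 0.705, 0.71, -0.001]
contact_force: [-0.3, 1.1, 0.0]
gripper_width: 0.896
grasp_force: 0.0
```

>>> move_arm:
  increments: [0, 0, 0, 0, 0.8, 0, 0, 0, 0, 0.7, 0, 0, 0, 0, 0.6, 0, 0, 0, 0, 0.5, 0, 0, 0, 0, 0.45, 0, 0, 0, 0, 0.45, 0, 0, 0, 0, 0.45]

```text
time: 16.85
tool_pos: [0.5652, -0.0227, 0.0043]
tool_rot: [0.002, 0.705, 0.709, 0.001]
contact_force: [-0.3, 1.4, 6.8]
gripper_width: 0.677
grasp_force: 64.7
```

>>> move_arm:
  increments: [0, 0, -5, 0, 0.45, 0, 0, -10, 0, 0.45, 0, 0, -20, 0, 0.45, 0, 0, -30, 0, 0.45, 0, 0, -20, 0, 0.45, 0, 0, -5, 0, 0.45, 0, 0, 0, 0, 0.45, 0, 0, 0, 0, 0.45]

```text
time: 17.52
tool_pos: [0.5626, -0.0225, 0.0912]
tool_rot: [-0.0, 0.705, 0.709, -0.0]
contact_force: [-0.1, -0.4, -1.7]
gripper_width: 0.676
grasp_force: 64.4
```

>>> move_arm:
  increments: [18, -8, -5, 0, 0.45, 36, -2, -5, 0, 0.45, 40, 0, 0, 0, 0.45, 40, 0, 0, 0, 0.45, 40, 0, 0, 0, 0.45, 40, 0, 0, 0, 0.45, 40, 0, 0, 0, 0.45, 36, 0, 0, 0, 0.45]

```text
time: 18.18
tool_pos: [0.5493, 0.2693, 0.0989]
tool_rot: [-0.001, 0.705, 0.709, -0.002]
contact_force: [0.2, 0.5, -1.5]
gripper_width: 0.678
grasp_force: 64.4
```

>>> move_arm:
  increments: [26, 2, 0, 0, 0.45, 8, 0, 20, 0, 0.45, 0, 0, 30, 0, 0.45, 0, 0, 20, 0, 0.45, 0, 0, 12, 0, 0.45, 0, 0, 4, 0, 0.45, 0, 0, 0, 0, 0.45, 0, 0, 0, 0, 0.45]

```text
time: 18.85
tool_pos: [0.5528, 0.3011, 0.0149]
tool_rot: [-0.0, 0.705, 0.709, -0.001]
contact_force: [0.5, -1.3, -0.1]
gripper_width: 0.675
grasp_force: 65.4
```

>>> move_arm:
  increments: [0, 0, 2, 0, 0.45, 0, 0, 2, 0, 0.45, 0, 0, 0, 0, 0.45, 0, 0, 0, 0, 0.45]

```text
time: 19.18
tool_pos: [0.5536, 0.3015, 0.0123]
tool_rot: [0.0, 0.705, 0.709, 0.0]
contact_force: [0.6, 0.0, 1.1]
gripper_width: 0.675
grasp_force: 65.4
```

>>> move_arm:
  increments: [0, 0, 1, 0, 0.45, 0, 0, 0, 0, 0.75, 0, 0, 0, 0, 0.85, 0, 0, 0, 0, 0.95, 0, 0, 0, 0, 1, 0, 0, -10, 0, 1, 0, 0, -25, 0, 1, 0, 0, -35, 0, 1]

```text
time: 19.85
tool_pos: [0.5505, 0.3003, 0.0781]
tool_rot: [-0.001, 0.705, 0.709, -0.003]
contact_force: [0.6, -0.1, -0.9]
gripper_width: 1.005
grasp_force: 0.0
```

>>> move_arm:
  increments: [0, 0, -40, 0, 1, 0, 0, -40, 0, 1, 0, 0, -40, 0, 1, -38, 3, 0, 0, 1, -38, 3, 0, 0, 1, -38, 3, 0, 0, 1, -38, 3, 0, 0, 1, -38, 3, 0, 0, 1]

```text
time: 20.52
tool_pos: [0.5692, 0.11, 0.2018]
tool_rot: [0.0, 0.705, 0.709, 0.0]
contact_force: [1.7, 0.0, 0.4]
gripper_width: 1.0
grasp_force: 0.0
```

>>> move_arm:
  increments: [-38, 3, 0, 0, 1, -38, 3, 0, 0, 1, -36, 3, 0, 0, 1, 0, 0, 0, -0.12, 1, 0, 0, 0, -0.12, 1, 0, 0, 0, -0.12, 1, 0, 0, 0, -0.12, 1, 0, 0, 0, -0.12, 1]

```text
time: 21.18
tool_pos: [0.579, -0.0006, 0.2015]
tool_rot: [0.0, 0.461, 0.887, 0.0]
contact_force: [0.6, -0.7, 0.6]
gripper_width: 0.999
grasp_force: 0.0
```

>>> move_arm:
  increments: [0, 0, 0, -0.12, 1, 0, 0, 0, -0.12, 1, 0, 0, 0, -0.12, 1, 0, 0, 0, -0.12, 1, 0, 0, 0, -0.12, 1, 0, 0, 0, -0.12, 1, 0, 0, 0, -0.12, 1, 0, 0, 0, -0.12, 1]

```text
time: 21.85
tool_pos: [0.579, -0.0004, 0.2015]
tool_rot: [0.0, -0.001, 1.0, -0.0]
contact_force: [-0.4, 0.8, 0.1]
gripper_width: 0.998
grasp_force: 0.0
```

>>> move_arm:
  increments: [20, 0, 0, 0, 1, 30, 0, 0, 0, 1, 0, 0, 0, 0, 1, 0, 0, 0, 0, 1]

```text
time: 22.18
tool_pos: [0.5282, -0.0001, 0.2011]
tool_rot: [0.0, 0.002, 1.0, -0.0]
contact_force: [0.1, 0.5, 0.0]
gripper_width: 1.004
grasp_force: 0.0
```

Run:
```python
from h import *
d=grab('wrist'); s=d['st']; print(s['time'],s['tool_pos'],q2R(s['tool_rot']).round(3).tolist())
t=grab('top')
print('tin',blob(t,[0,0,150],[180,30,255],(190,190,230,240),.041))
p=proj(d,[.655,-.004,.028]);print('cork',p,blob(d,[10,50,150],[30,255,255],(int(p[0])-45,int(p[1])-45,int(p[0])+45,int(p[1])+45),.028,3))
p=proj(d,[.446,-.032,.022]);print('oak',p)
cv2.imwrite('pics/w5.png',np.vstack([d['image'],cv2.resize(t['image'][140:240,140:460],(640,200))]))
```

```text
22.1833 [ 5.28194774e-01 -6.90915336e-05  2.01069240e-01] [[-1.0, 0.005, 0.001], [0.005, 1.0, -0.0], [-0.001, -0.0, -1.0]]
tin {'c': array([550.1, 295.1]), 'wh': array([56.1, 57. ]), 'a': 46.4, 'cc': array([549.8, 294.5]), 'r': 29.7, 'n': 66, 'px': array([206., 215.])}
cork [317.59605393 279.23498921] {'c': array([657.5,  -5.3]), 'wh': array([ 46.3, 111.2]), 'a': 4.9, 'cc': array([653.5,  -5.5]), 'r': 55.8, 'n': 277, 'px': array([321., 279.])}
oak [289.0305246  101.13732873]
```

View pics/w5.png

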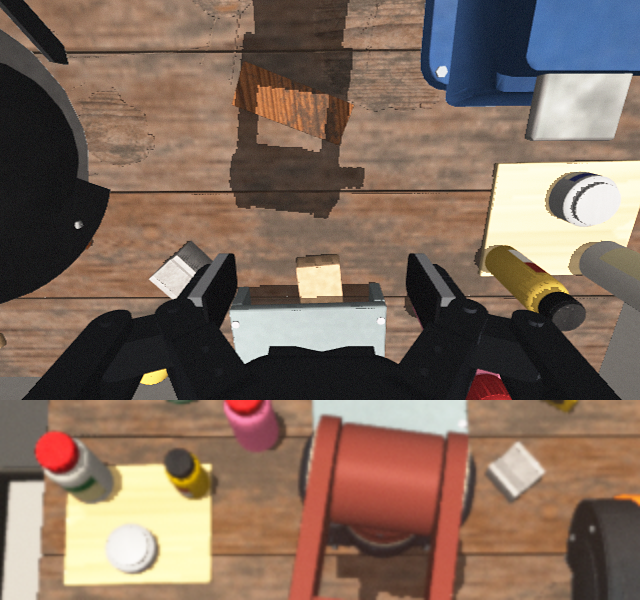

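All three stand on the side board, with the tin at (583,200). The cork shows at about (320,280) between the jaws' arms, and the oak board's corners are near (245,62), (352,102), (340,142) and (235,100). Next: the cork's top face and the oak's outline.

Run:
```python
from h import *
d=grab('wrist'); im=d['image']
t=grab('top'); t['image']=cv2.imread('pics/top0.png')
a=cv2.resize(im[245:310,280:360],(560,455),interpolation=cv2.INTER_CUBIC)
cv2.imwrite('pics/w6.png',a)
o=[(245,62),(352,102),(340,142),(235,100)]
P=np.array([ray(d,u,v,.022)[:2] for u,v in o])*1000; print(P.round(0).tolist(),[np.linalg.norm(P[i]-P[i-1]).round() for i in range(4)],P.mean(0))
hsv=cv2.cvtColor(im,cv2.COLOR_BGR2HSV); 
m=cv2.inRange(hsv,np.array([8,125,0]),np.array([18,255,255])); k=np.zeros_like(m);k[55:150,228:360]=m[55:150,228:360]
k=cv2.morphologyEx(k,cv2.MORPH_CLOSE,np.ones((5,5)));k=cv2.morphologyEx(k,cv2.MORPH_OPEN,np.ones((5,5)))
q=np.vstack(cv2.findContours(k,0,1)[0])[:,0,:]
P=np.array([ray(d,u,v,.022)[:2] for u,v in q.astype(float)])*1000; print(cv2.minAreaRect(P.astype(np.float32)))
# clean contour in unshadowed top0
h=cv2.cvtColor(t['image'],cv2.COLOR_BGR2HSV); print(h[257,312:372].tolist()[::6])
cv2.imwrite('pics/o.png',np.vstack([cv2.resize(t['image'][235:280,305:380],(600,360),interpolation=cv2.INTER_CUBIC)]))
```

```text
[[410.0, -75.0], [449.0, 33.0], [490.0, 21.0], [446.0, -88.0]] [np.float64(38.0), np.float64(115.0), np.float64(43.0), np.float64(118.0)] [448.93370983 -27.16412444]
((449.2165222167969, -28.616119384765625), (119.5758056640625, 44.87380599975586), 69.1930160522461)
[[13, 100, 165], [13, 186, 196], [13, 161, 184], [12, 133, 150], [13, 164, 188], [13, 181, 199], [14, 192, 199], [14, 190, 201], [13, 185, 203], [14, 183, 201]]
```

View pics/w6.png

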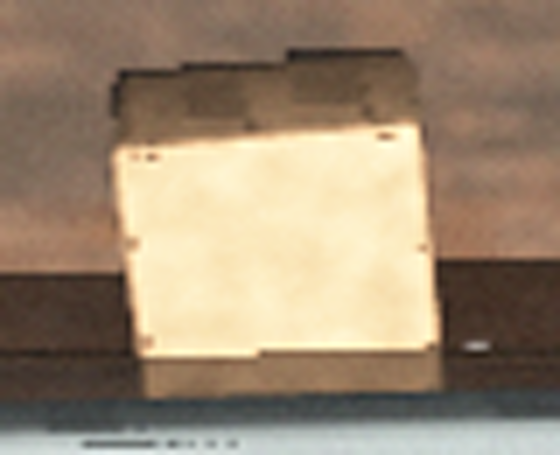

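View pics/o.png

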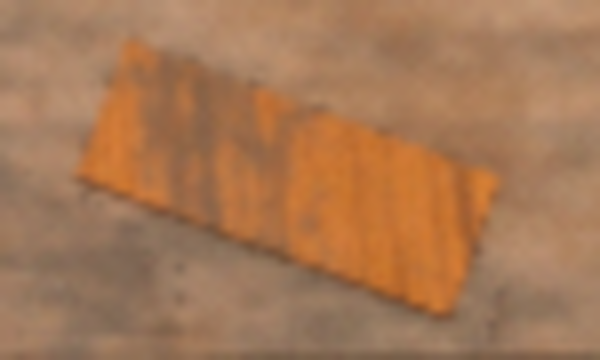

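Run:
```python
from h import *
d=grab('wrist'); print(d['st']['tool_pos'])
for u,v in [(117,148),(418,124),(440,345),(137,355)]: print((ray(d,280+u/7,245+v/7,.028)*1000).round(1))
for u,v in [(0,385),(560,368)]: print('riser',(ray(d,280+u/7,245+v/7,.05)*1000).round(1))
```

```text
[ 5.30014192e-01 -2.73079902e-04  2.01556828e-01]
[638.8 -29.5  28. ]
[634.3  22.8  28. ]
[679.3  27.5  28. ]
[681.2 -27.2  28. ]
riser [671.  -48.5  50. ]
riser [668.1  45.9  50. ]
```

The cork's length heads about +5° and its front edge is at x≈0.637, with the riser front at about 0.677. I'll grip it across its width at x≈0.654.

>>> move_arm:
  increments: [-30, -1, 0, -0.045, 1, -32, 0, 0, -0.045, 1, -31, 1, 0, 0, 1, -31, 1, 20, 0, 1, 0, 0, 30, 0, 1, 0, 0, 30, 0, 1, 0, 0, 20, 0, 1, 0, 0, 0, 0, 1]

```text
time: 23.1
tool_pos: [0.6493, 0.0077, 0.0939]
tool_rot: [-0.005, -0.043, 0.999, 0.001]
contact_force: [-1.0, -0.8, -1.0]
gripper_width: 1.003
grasp_force: 0.0
```

Run:
```python
from h import *
d=grab('wrist'); s=d['st']; print(s['time'],s['tool_pos'],q2R(s['tool_rot']).round(3).tolist())
print(proj(d,[.637,-.005,.028]),proj(d,[.677,-.018,.05]))
```

```text
23.1 [0.64929476 0.00765421 0.09386386] [[-0.996, -0.085, -0.011], [-0.085, 0.996, 0.001], [0.011, 0.002, -1.0]]
[304.15592949 197.77050326] [280.41347877 258.93502395]
```

>>> move_arm:
  increments: [-3, -12, 0, 0, 1, 0, 0, 20, 0, 1, 0, 0, 25, 0, 1, 0, 0, 22, 0, 1, 0, 0, 15, 0, 1, 0, 0, 8, 0, 1, 0, 0, 0, 0, 1, 0, 0, 0, 0, 1]

```text
time: 23.82
tool_pos: [0.6576, -0.0048, 0.0121]
tool_rot: [0.001, -0.043, 0.999, -0.0]
contact_force: [0.7, -0.8, 0.4]
gripper_width: 1.0
grasp_force: 0.0
```

>>> move_arm:
  increments: [3, 0, 5, 0, 1, 0, 0, 4, 0, 1, 0, 0, 0, 0, 0.8, 0, 0, 0, 0, 0.7, 0, 0, 0, 0, 0.6, 0, 0, 0, 0, 0.5, 0, 0, 0, 0, 0.45, 0, 0, 0, 0, 0.45]

```text
time: 24.48
tool_pos: [0.6542, -0.0047, 0.0025]
tool_rot: [0.001, -0.043, 0.999, -0.0]
contact_force: [0.8, -0.3, 3.0]
gripper_width: 0.63
grasp_force: 65.4
```

>>> move_arm:
  increments: [0, 0, 0, 0, 0.45, 0, 0, 0, 0, 0.45]

```text
time: 24.65
tool_pos: [0.6541, -0.0047, 0.0024]
tool_rot: [0.001, -0.043, 0.999, -0.0]
contact_force: [0.8, -0.0, 4.0]
gripper_width: 0.633
grasp_force: 65.5
```

>>> move_arm:
  increments: [5, 0, -2, 0, 0.45, 12, 0, 0, 0, 0.45, 15, 0, 0, 0, 0.45, 18, 0, 0, 0, 0.45, 15, 0, 0, 0, 0.45, 12, 0, 0, 0, 0.45, 5, 0, 0, 0, 0.45, 0, 0, 0, 0, 0.45]

```text
time: 25.32
tool_pos: [0.5701, -0.0116, 0.003]
tool_rot: [-0.001, -0.042, 0.999, 0.0]
contact_force: [0.4, -0.2, -2.2]
gripper_width: 0.633
grasp_force: 65.3
```

>>> move_arm:
  increments: [0, 0, -10, 0, 0.45, 0, 0, -20, 0, 0.45, 0, 0, -30, 0, 0.45, 0, 0, -30, 0, 0.45, 0, 0, -20, 0, 0.45, 0, 0, 0, 0, 0.45, 0, 0, 0, 0, 0.45]

```text
time: 25.9
tool_pos: [0.5737, -0.0119, 0.1162]
tool_rot: [0.002, -0.043, 0.999, -0.0]
contact_force: [-0.5, -1.3, -1.0]
gripper_width: 0.631
grasp_force: 65.2
```

Run:
```python
from h import *
d=grab('wrist'); s=d['st']; print(s['time'],s['tool_pos'],q2R(s['tool_rot']).round(3).tolist(),s['gripper_width'],s['joint_pos'].round(2))
e=grab('side')
cv2.imwrite('pics/w7.png',np.hstack([d['image'][150:400,200:440],cv2.resize(e['image'][130:255,250:430],(360,250))]))
```

```text
25.9 [ 0.5737454  -0.01186974  0.11619522] [[-0.996, -0.085, 0.004], [-0.085, 0.996, -0.001], [-0.004, -0.001, -1.0]] 0.6308486970373908 [-0.15  0.03  1.84 -0.    1.27 -1.81]
```

View pics/w7.png

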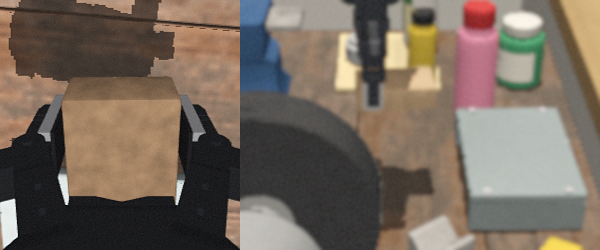

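The cork is held level between the pads, with its front edge at about (122,100) in the left crop. I'll measure how far the jaws are from its near end, then turn.

Run:
```python
from h import *
d=grab('wrist'); s=d['st']; p=np.array(s['tool_pos']); R=q2R(s['tool_rot']); zt=p[2]+.0255
for u,v in [(263,249),(380,249),(322,250),(268,228),(375,228)]:
    q=ray(d,u,v,zt if v>240 else zt-.028); print(((R.T@(q-p))*1000).round(1))
```

```text
[ 17.7 -24.8 -25.5]
[ 17.7  26.9 -25.5]
[ 17.2   1.2 -25.5]
[ 15.7 -27.5   2.5]
[15.7 29.7  2.5]
```

>>> move_arm:
  increments: [0, 0, 0, 0.12, 0.45, 0, 0, 0, 0.12, 0.45, 0, 0, 0, 0.12, 0.45, 0, 0, 0, 0.12, 0.45, 0, 0, 0, 0.12, 0.45, 0, 0, 0, 0.12, 0.45, 0, 0, 0, 0.12, 0.45, 0, 0, 0, 0.12, 0.45]

```text
time: 26.72
tool_pos: [0.5706, -0.0115, 0.1115]
tool_rot: [-0.002, 0.426, 0.905, -0.001]
contact_force: [-0.3, -0.4, -0.5]
gripper_width: 0.629
grasp_force: 65.2
```

>>> move_arm:
  increments: [0, 0, 0, 0.12, 0.45, 0, 0, 0, 0.12, 0.45, 0, 0, 0, 0.12, 0.45, 0, 0, 0, 0.12, 0.45, 0, 0, 0, 0.12, 0.45, 0, 0, 0, 0.02, 0.45, 0, 0, 0, 0, 0.45, 0, 0, 0, 0, 0.45]

```text
time: 27.38
tool_pos: [0.5713, -0.0116, 0.1127]
tool_rot: [-0.001, 0.679, 0.734, -0.001]
contact_force: [0.3, 0.3, -0.8]
gripper_width: 0.631
grasp_force: 65.2
```

Run:
```python
from h import *
s=manip.state(); p=np.array(s['tool_pos']); R=q2R(s['tool_rot']); print(p,R.round(3).tolist())
T=np.array([.446,-.001,p[2]]); print((R.T@(T-p)*1000).round(1))
```

```text
[ 0.57130462 -0.01161025  0.11265345] [[-0.078, 0.997, -0.002], [0.997, 0.078, 0.0], [0.0, -0.002, -1.0]]
[  20.4 -124.1    0.2]
```

>>> move_arm:
  increments: [4, -20, 0, 0, 0.45, 5, -32, 0, 0, 0.45, 5, -32, 0, 0, 0.45, 4, -26, 0, 0, 0.45, 2, -14, 10, 0, 0.45, 0, 0, 25, 0, 0.45, 0, 0, 25, 0, 0.45, 0, 0, 0, 0, 0.45]

```text
time: 28.05
tool_pos: [0.4424, -0.0005, 0.049]
tool_rot: [-0.004, 0.679, 0.734, -0.003]
contact_force: [-1.1, 0.4, -1.8]
gripper_width: 0.631
grasp_force: 65.2
```

>>> move_arm:
  increments: [0, 0, 12, 0, 0.45, 0, 0, 8, 0, 0.45, 0, 0, 3, 0, 0.45, 0, 0, 0, 0, 0.45, 0, 0, 0, 0, 0.45]

```text
time: 28.47
tool_pos: [0.4471, -0.0012, 0.0313]
tool_rot: [0.0, 0.68, 0.734, 0.0]
contact_force: [-0.8, 0.3, -0.7]
gripper_width: 0.631
grasp_force: 65.2
```

>>> move_arm:
  increments: [0, 0, 3, 0, 0.45, 0, 0, 2, 0, 0.45, 0, 0, 1, 0, 0.45, 0, 0, 0, 0, 0.45, 0, 0, 0, 0, 0.45]

```text
time: 28.88
tool_pos: [0.4467, -0.0012, 0.0248]
tool_rot: [-0.0, 0.68, 0.733, -0.0]
contact_force: [-0.2, -0.3, -0.2]
gripper_width: 0.632
grasp_force: 65.2
```

>>> move_arm:
  increments: [0, 0, 2, 0, 0.45, 0, 0, 0, 0, 0.45, 0, 0, 0, 0, 0.45]

```text
time: 29.13
tool_pos: [0.4476, -0.0013, 0.0244]
tool_rot: [0.0, 0.68, 0.733, 0.0]
contact_force: [-4.5, 0.0, 8.5]
gripper_width: 0.631
grasp_force: 66.2
```

Contact. I'll let go, rise and look.

>>> move_arm:
  increments: [0, 0, -1, 0, 0.7, 0, 0, 0, 0, 0.8, 0, 0, 0, 0, 0.9, 0, 0, 0, 0, 1, 0, 0, 0, 0, 1, 0, 0, -10, 0, 1, 0, 0, -25, 0, 1, 0, 0, -35, 0, 1]

```text
time: 29.8
tool_pos: [0.444, -0.0007, 0.0919]
tool_rot: [-0.003, 0.68, 0.733, -0.002]
contact_force: [0.5, -0.4, 0.3]
gripper_width: 0.999
grasp_force: 0.0
```

>>> move_arm:
  increments: [0, 0, -40, 0, 1, 0, 0, -40, 0, 1, 0, 0, -30, 0, 1, 36, 0, 0, 0, 1, 36, 0, 0, 0, 1, 36, 0, 0, 0, 1, 0, 0, 0, 0, 1, 0, 0, 0, 0, 1]

```text
time: 30.47
tool_pos: [0.4382, 0.1079, 0.2044]
tool_rot: [0.0, 0.678, 0.735, 0.0]
contact_force: [0.2, -0.5, -0.5]
gripper_width: 1.001
grasp_force: 0.0
```

Run:
```python
from h import *
d=grab('wrist'); s=d['st']; print(s['time'],s['tool_pos'],q2R(s['tool_rot']).round(3).tolist())
for z in (.050,): 
    p=proj(d,[.448,-.03,z]).astype(int); print(p,blob(d,[10,40,140],[30,255,255],(p[0]-90,p[1]-90,p[0]+90,p[1]+90),z,3))
t=grab('top'); print(blob(t,[15,50,150],[30,255,255],(300,225,385,285),.05))
print('tin',blob(t,[0,0,150],[180,30,255],(190,190,230,240),.041))
cv2.imwrite('pics/w8.png',np.vstack([d['image'],cv2.resize(t['image'][160:260,140:460],(640,200))]))
```

```text
30.4667 [0.43818668 0.10790488 0.20439521] [[-0.08, 0.997, 0.001], [0.997, 0.08, -0.0], [-0.0, 0.001, -1.0]]
[319 297] {'c': array([453.4, -18. ]), 'wh': array([142.4,  78.6]), 'a': 74.0, 'cc': array([473.5, -23.8]), 'r': 72.3, 'n': 363, 'px': array([333., 289.])}
{'c': array([448.2, -32.6]), 'wh': array([55.9, 87.1]), 'a': 5.1, 'cc': array([447.8, -34.4]), 'r': 47.8, 'n': 114, 'px': array([343., 257.])}
tin {'c': array([550.1, 293.9]), 'wh': array([58.2, 56.1]), 'a': 89.9, 'cc': array([549.8, 294.4]), 'r': 29.9, 'n': 67, 'px': array([206., 215.])}
```

View pics/w8.png

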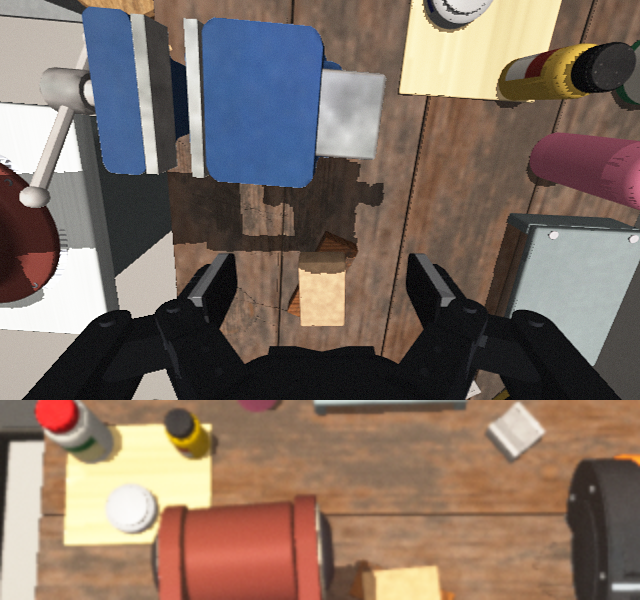

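The cork lies on the oak board. In the top view its centre is (448,−33), 2 mm from the oak centre in the same view, with its length at 95°. Next I'll fetch the tin.

>>> move_arm:
  increments: [0, 0, 0, 0.073, 1, 38, 23, 0, 0, 1, 40, 24, 0, 0, 1, 40, 24, 0, 0, 1, 40, 24, 0, 0, 1, 35, 20, 0, 0, 1, 0, 0, 0, 0, 1, 0, 0, 0, 0, 1]

```text
time: 31.23
tool_pos: [0.5448, 0.2844, 0.2024]
tool_rot: [-0.0, 0.706, 0.708, -0.001]
contact_force: [-0.2, -0.4, 0.6]
gripper_width: 0.998
grasp_force: 0.0
```

Run:
```python
from h import *
d=grab('wrist'); s=d['st']; p=np.array(s['tool_pos']);R=q2R(s['tool_rot']);print(s['time'],p,R.round(3).tolist())
print((R.T@(np.array([.552,.301,p[2]])-p)*1000).round(1))
p=proj(d,[.552,.301,.041]).astype(int);print('tin',p,blob(d,[0,0,90],[180,30,255],(p[0]-48,p[1]-48,p[0]+48,p[1]+48),.041,3))
```

```text
31.2333 [0.54478876 0.28440205 0.20243133] [[-0.003, 1.0, -0.002], [1.0, 0.003, -0.001], [-0.001, -0.002, -1.0]]
[16.6  7.3 -0. ]
tin [328 167] {'c': array([553.7, 303. ]), 'wh': array([56.7, 57.2]), 'a': 0.2, 'cc': array([553.7, 302.8]), 'r': 29.4, 'n': 155, 'px': array([330., 165.])}
```

>>> move_arm:
  increments: [16, 7, 25, 0, 1, 0, 0, 35, 0, 1, 0, 0, 35, 0, 1, 0, 0, 35, 0, 1, 0, 0, 30, 0, 1, 0, 0, 20, 0, 1, 0, 0, 10, 0, 1, 0, 0, 2, 0, 1]

```text
time: 31.95
tool_pos: [0.5493, 0.2984, 0.0098]
tool_rot: [-0.001, 0.707, 0.707, -0.002]
contact_force: [-0.4, 0.4, 0.1]
gripper_width: 1.0
grasp_force: 0.0
```

>>> move_arm:
  increments: [0, 0, 0, 0, 1, 0, 0, 0, 0, 0.8, 0, 0, 0, 0, 0.7, 0, 0, 0, 0, 0.6, 0, 0, 0, 0, 0.5, 0, 0, 0, 0, 0.45, 0, 0, 0, 0, 0.45, 0, 0, 0, 0, 0.45]

```text
time: 32.62
tool_pos: [0.553, 0.3014, 0.0149]
tool_rot: [0.001, 0.706, 0.708, 0.002]
contact_force: [-1.1, -0.9, 6.5]
gripper_width: 0.672
grasp_force: 64.7
```

>>> move_arm:
  increments: [0, 0, -5, 0, 0.45, 0, 0, -10, 0, 0.45, 0, 0, -20, 0, 0.45, 0, 0, -30, 0, 0.45, 0, 0, -25, 0, 0.45, 0, 0, -5, 0, 0.45, 0, 0, 0, 0, 0.45, 0, 0, 0, 0, 0.45]

```text
time: 33.28
tool_pos: [0.5505, 0.3006, 0.1065]
tool_rot: [-0.0, 0.706, 0.708, -0.0]
contact_force: [0.3, 0.6, -0.9]
gripper_width: 0.676
grasp_force: 64.2
```

>>> move_arm:
  increments: [-20, 0, 0, 0, 0.45, -38, 0, 0, 0, 0.45, -40, 0, 0, 0, 0.45, -40, 0, 0, 0, 0.45, -40, 3, 0, 0, 0.45, -40, 3, 0, 0, 0.45, -40, 3, 0, 0, 0.45, -40, 2, 0, 0, 0.45]

```text
time: 33.95
tool_pos: [0.5608, 0.0011, 0.1041]
tool_rot: [-0.002, 0.706, 0.708, -0.001]
contact_force: [0.1, 0.8, -1.1]
gripper_width: 0.673
grasp_force: 64.2
```

>>> move_arm:
  increments: [-25, 0, 0, 0, 0.45, 0, 0, 20, 0, 0.45, 0, 0, 20, 0, 0.45, 0, 0, 0, 0, 0.45, 0, 0, 0, 0, 0.45]

```text
time: 34.37
tool_pos: [0.56, -0.0219, 0.0634]
tool_rot: [-0.003, 0.706, 0.708, -0.002]
contact_force: [0.3, -0.6, -0.2]
gripper_width: 0.674
grasp_force: 64.4
```

Run:
```python
from h import *
s=manip.state(); p=np.array(s['tool_pos']);R=q2R(s['tool_rot']);print(s['time'],p,R.round(3).tolist())
print((R.T@(np.array([.5628,-.0225,p[2]])-p)*1000).round(1))
```

```text
34.3667 [ 0.56003897 -0.02188834  0.06340059] [[-0.003, 1.0, -0.007], [1.0, 0.003, 0.001], [0.001, -0.007, -1.0]]
[-0.6  2.8 -0. ]
```

>>> move_arm:
  increments: [0, 2, 15, 0, 0.45, 0, 0, 20, 0, 0.45, 0, 0, 12, 0, 0.45, 0, 0, 5, 0, 0.45, 0, 0, 0, 0, 0.45, 0, 0, 0, 0, 0.45]

```text
time: 34.87
tool_pos: [0.565, -0.0221, 0.0151]
tool_rot: [0.0, 0.706, 0.708, 0.0]
contact_force: [-0.1, 0.3, 0.3]
gripper_width: 0.677
grasp_force: 64.4
```

>>> move_arm:
  increments: [0, -1, 3, 0, 0.45, 0, 0, 3, 0, 0.45, 0, 0, 1, 0, 0.45, 0, 0, 0, 0, 0.45, 0, 0, 0, 0, 0.45]

```text
time: 35.28
tool_pos: [0.5639, -0.0223, 0.0079]
tool_rot: [0.0, 0.706, 0.708, 0.0]
contact_force: [-0.4, 0.4, -1.3]
gripper_width: 0.672
grasp_force: 64.4
```

>>> move_arm:
  increments: [0, 0, 2, 0, 0.45, 0, 0, 1, 0, 0.45, 0, 0, 0, 0, 0.45, 0, 0, 0, 0, 0.45]

```text
time: 35.62
tool_pos: [0.5646, -0.0224, 0.0069]
tool_rot: [0.0, 0.706, 0.708, 0.0]
contact_force: [-5.8, 0.0, 10.0]
gripper_width: 0.669
grasp_force: 65.6
```

>>> move_arm:
  increments: [0, 0, -1, 0, 0.75, 0, 0, 0, 0, 0.85, 0, 0, 0, 0, 0.95, 0, 0, 0, 0, 0.95, 0, 0, -10, 0, 0.95, 0, 0, -25, 0, 0.95, 0, 0, -35, 0, 0.95, 0, 0, -40, 0, 1]

```text
time: 36.28
tool_pos: [0.5619, -0.022, 0.1152]
tool_rot: [-0.002, 0.706, 0.708, -0.001]
contact_force: [-0.1, 0.2, -0.4]
gripper_width: 1.001
grasp_force: 0.0
```

>>> move_arm:
  increments: [0, 0, -40, 0, 1, 0, 0, -40, 0, 1, 36, 10, 0, 0, 1, 38, 11, 0, 0, 1, 38, 11, 0, 0, 1, 38, 11, 0, 0, 1, 38, 11, 0, 0, 1, 38, 11, 0, 0, 1]

```text
time: 36.95
tool_pos: [0.6283, 0.2058, 0.1965]
tool_rot: [0.0, 0.706, 0.708, 0.0]
contact_force: [0.9, -0.5, 0.1]
gripper_width: 1.001
grasp_force: 0.0
```

>>> move_arm:
  increments: [31, 8, 0, 0, 1, 0, 0, 0, 0, 1, 0, 0, 0, 0, 1, 0, 0, 0, 0, 1]

```text
time: 37.28
tool_pos: [0.6358, 0.2347, 0.1959]
tool_rot: [0.0, 0.706, 0.708, -0.0]
contact_force: [0.3, -0.2, -0.3]
gripper_width: 0.996
grasp_force: 0.0
```

Run:
```python
from h import *
d=grab('wrist'); s=d['st']; p=np.array(s['tool_pos']);R=q2R(s['tool_rot']);print(s['time'],p,R.round(3).tolist())
print((R.T@(np.array([.6365,.2349,p[2]])-p)*1000).round(1))
p=proj(d,[.636,.231,.118]).astype(int);print(p,blob(d,[0,0,0],[180,255,60],(p[0]-45,p[1]-35,p[0]+45,p[1]+35),.118))
t=grab('top'); t['image'][:,:]=t['image']; print('tin',blob(t,[0,0,150],[180,40,255],(324,195,354,225),.03))
```

```text
37.2833 [0.63584185 0.23469002 0.19589069] [[-0.003, 1.0, -0.0], [1.0, 0.003, -0.001], [-0.001, -0.0, -1.0]]
[ 0.2  0.7 -0. ]
[321 213] {'c': array([645.2, 230. ]), 'wh': array([60.6, 51.4]), 'a': 87.7, 'cc': array([644.5, 228.7]), 'r': 37.6, 'n': 285, 'px': array([336., 217.])}
tin {'c': array([559.8, -26.7]), 'wh': array([58.4, 59.2]), 'a': 89.9, 'cc': array([560.8, -26.4]), 'r': 31.0, 'n': 69, 'px': array([339., 210.])}
```

The tin is back within 1 mm in the top view. Next, the small bottle.

>>> move_arm:
  increments: [0, 0, 25, 0, 1, 0, 0, 35, 0, 1, 0, 0, 35, 0, 1, 0, 0, 25, 0, 1, 0, 0, 15, 0, 1, 0, 0, 5, 0, 1, 0, 0, 0, 0, 1, 0, 0, 0, 0, 1]

```text
time: 38.05
tool_pos: [0.6373, 0.2348, 0.0576]
tool_rot: [0.001, 0.706, 0.708, 0.001]
contact_force: [1.2, -0.5, 0.4]
gripper_width: 1.001
grasp_force: 0.0
```

>>> move_arm:
  increments: [0, 0, 0, 0, 0.7, 0, 0, 0, 0, 0.6, 0, 0, 0, 0, 0.5, 0, 0, 0, 0, 0.4, 0, 0, 0, 0, 0.3, 0, 0, 0, 0, 0.2, 0, 0, 0, 0, 0.2, 0, 0, 0, 0, 0.2]

```text
time: 38.72
tool_pos: [0.6373, 0.2352, 0.0575]
tool_rot: [0.001, 0.706, 0.708, 0.001]
contact_force: [-0.0, -0.4, 6.8]
gripper_width: 0.474
grasp_force: 61.0
```

>>> move_arm:
  increments: [0, 0, -8, 0, 0.2, 0, 0, -15, 0, 0.2, 0, 0, -25, 0, 0.2, 0, 0, -35, 0, 0.2, 0, 0, -30, 0, 0.2, 0, 0, -10, 0, 0.2, 0, 0, 0, 0, 0.2, 0, 0, 0, 0, 0.2]

```text
time: 39.38
tool_pos: [0.6358, 0.2349, 0.1786]
tool_rot: [-0.0, 0.706, 0.708, -0.0]
contact_force: [0.3, 0.3, -1.0]
gripper_width: 0.477
grasp_force: 60.6
```

>>> move_arm:
  increments: [-18, -4, 0, 0, 0.2, -36, -8, 0, 0, 0.2, -40, -9, 0, 0, 0.2, -40, -9, 0, 0, 0.2, -40, -9, 0, 0, 0.2, -40, -9, 0, 0, 0.2, -40, -8, 0, 0, 0.2, -40, -8, 0, 0, 0.2]

```text
time: 40.05
tool_pos: [0.5702, -0.0605, 0.175]
tool_rot: [-0.003, 0.706, 0.708, -0.002]
contact_force: [0.1, 0.9, -0.3]
gripper_width: 0.475
grasp_force: 60.6
```

>>> move_arm:
  increments: [-32, -6, 0, 0, 0.2, -12, -2, 20, 0, 0.2, 0, 0, 30, 0, 0.2, 0, 0, 30, 0, 0.2, 0, 0, 20, 0, 0.2, 0, 0, 0, 0, 0.2, 0, 0, 0, 0, 0.2, 0, 0, 0, 0, 0.2]

```text
time: 40.72
tool_pos: [0.565, -0.1031, 0.0787]
tool_rot: [-0.0, 0.706, 0.708, -0.0]
contact_force: [1.4, 0.4, -0.2]
gripper_width: 0.477
grasp_force: 60.7
```

Run:
```python
from h import *
s=manip.state(); p=np.array(s['tool_pos']);R=q2R(s['tool_rot']);print(s['time'],p,R.round(3).tolist())
print((R.T@(np.array([.5646,-.1035,p[2]])-p)*1000).round(1))
```

```text
40.7167 [ 0.56495101 -0.10313253  0.07865059] [[-0.003, 1.0, -0.001], [1.0, 0.003, 0.0], [0.0, -0.001, -1.0]]
[-0.4 -0.4  0. ]
```

>>> move_arm:
  increments: [0, 0, 10, 0, 0.2, 0, 0, 10, 0, 0.2, 0, 0, 6, 0, 0.2, 0, 0, 2, 0, 0.2, 0, 0, 1, 0, 0.2, 0, 0, 0, 0, 0.2, 0, 0, 0, 0, 0.2]

```text
time: 41.3
tool_pos: [0.5653, -0.1033, 0.05]
tool_rot: [0.0, 0.706, 0.708, 0.0]
contact_force: [-0.7, 0.3, -1.2]
gripper_width: 0.483
grasp_force: 60.7
```

>>> move_arm:
  increments: [0, 0, 2, 0, 0.2, 0, 0, 1, 0, 0.2, 0, 0, 0, 0, 0.2, 0, 0, 0, 0, 0.2]

```text
time: 41.63
tool_pos: [0.5658, -0.1036, 0.0494]
tool_rot: [0.0, 0.706, 0.708, -0.0]
contact_force: [-5.0, 1.4, 10.6]
gripper_width: 0.476
grasp_force: 61.8
```

>>> move_arm:
  increments: [0, 0, -1, 0, 0.6, 0, 0, 0, 0, 0.8, 0, 0, 0, 0, 0.9, 0, 0, 0, 0, 1, 0, 0, 0, 0, 1, 0, 0, -10, 0, 1, 0, 0, -35, 0, 1, 0, 0, -40, 0, 1]

```text
time: 42.3
tool_pos: [0.5625, -0.1025, 0.1307]
tool_rot: [-0.003, 0.706, 0.708, -0.002]
contact_force: [0.1, -0.4, 0.7]
gripper_width: 1.001
grasp_force: 0.0
```

>>> move_arm:
  increments: [0, 0, -40, 0, 1, 0, 0, -40, 0, 1, 0, 0, -40, 0, 1, 38, 6, 0, 0, 1, 38, 6, 0, 0, 1, 38, 6, 0, 0, 1, 38, 6, 0, 0, 1, 38, 6, 0, 0, 1]

```text
time: 42.97
tool_pos: [0.5945, 0.0885, 0.2538]
tool_rot: [0.0, 0.706, 0.708, 0.0]
contact_force: [-0.2, 0.4, -0.3]
gripper_width: 1.001
grasp_force: 0.0
```

>>> move_arm:
  increments: [38, 6, 0, 0, 1, 38, 6, 0, 0, 1, 38, 6, 0, 0, 1, 38, 6, 0, 0, 1, 38, 6, 0, 0, 1, 38, 7, 0, 0, 1, 38, 7, 0, 0, 1, 0, 0, 0, 0, 1]

```text
time: 43.63
tool_pos: [0.637, 0.3592, 0.2521]
tool_rot: [-0.001, 0.704, 0.71, 0.001]
contact_force: [0.1, 0.0, -0.4]
gripper_width: 0.998
grasp_force: 0.0
```

Run:
```python
from h import *
d=grab('wrist'); s=d['st']; p=np.array(s['tool_pos']);R=q2R(s['tool_rot']);print(s['time'],p,R.round(3).tolist())
print((R.T@(np.array([.6375,.3535,p[2]])-p)*1000).round(1))
p=proj(d,[.6375,.3535,.168]).astype(int);print(p,blob(d,[0,120,50],[8,255,255],(p[0]-60,p[1]-60,p[0]+60,p[1]+60),.168))
t=grab('top'); print('small',blob(t,[0,0,0],[180,110,95],(364,192,386,212),.11))
```

```text
43.6333 [0.63698073 0.35917768 0.25213088] [[-0.009, 1.0, -0.001], [1.0, 0.009, 0.003], [0.003, -0.001, -1.0]]
[-5.7  0.5 -0. ]
[321 213] {'c': array([640.4, 356.6]), 'wh': array([39.1, 42.3]), 'a': 78.8, 'cc': array([639.6, 358.4]), 'r': 23.0, 'n': 318, 'px': array([323., 207.])}
small {'c': array([ 564.9, -112.4]), 'wh': array([27.3, 30.3]), 'a': 88.7, 'cc': array([ 564.5, -110.8]), 'r': 15.8, 'n': 36, 'px': array([378., 203.])}
```

>>> move_arm:
  increments: [-5, 0, 20, 0, 1, 0, 0, 30, 0, 1, 0, 0, 35, 0, 1, 0, 0, 30, 0, 1, 0, 0, 20, 0, 1, 0, 0, 12, 0, 1, 0, 0, 2, 0, 1, 0, 0, 0, 0, 1]

```text
time: 44.4
tool_pos: [0.6378, 0.3471, 0.104]
tool_rot: [-0.0, 0.706, 0.708, -0.0]
contact_force: [1.2, -0.4, 0.9]
gripper_width: 1.0
grasp_force: 0.0
```

>>> move_arm:
  increments: [0, 0, 0, 0, 0.75, 0, 0, 0, 0, 0.65, 0, 0, 0, 0, 0.55, 0, 0, 0, 0, 0.45, 0, 0, 0, 0, 0.4, 0, 0, 0, 0, 0.4, 0, 0, 0, 0, 0.3, 0, 0, 0, 0, 0.3]

```text
time: 45.07
tool_pos: [0.6395, 0.3486, 0.1071]
tool_rot: [0.001, 0.706, 0.708, 0.002]
contact_force: [0.8, -0.2, 6.3]
gripper_width: 0.616
grasp_force: 63.6
```

>>> move_arm:
  increments: [0, 0, -8, 0, 0.3, 0, 0, -15, 0, 0.3, 0, 0, -20, 0, 0.3, 0, 0, -25, 0, 0.3, 0, 0, -20, 0, 0.3, 0, 0, -10, 0, 0.3, 0, 0, 0, 0, 0.3, 0, 0, 0, 0, 0.3]

```text
time: 45.73
tool_pos: [0.6377, 0.348, 0.2022]
tool_rot: [0.0, 0.706, 0.708, 0.0]
contact_force: [-0.5, 0.1, -2.0]
gripper_width: 0.615
grasp_force: 63.1
```

>>> move_arm:
  increments: [-18, -5, 0, 0, 0.3, -34, -11, 0, 0, 0.3, -38, -12, 0, 0, 0.3, -40, -13, 0, 0, 0.3, -40, -13, 0, 0, 0.3, -40, -12, 0, 0, 0.3, -40, -11, 0, 0, 0.3, -26, -5, 0, 0, 0.3]

```text
time: 46.4
tool_pos: [0.554, 0.0697, 0.199]
tool_rot: [-0.001, 0.707, 0.708, -0.002]
contact_force: [0.6, -0.3, -0.9]
gripper_width: 0.613
grasp_force: 63.3
```

>>> move_arm:
  increments: [-12, -2, 20, 0, 0.3, 0, 0, 30, 0, 0.3, 0, 0, 25, 0, 0.3, 0, 0, 10, 0, 0.3, 0, 0, 0, 0, 0.3, 0, 0, 0, 0, 0.3, 0, 0, 0, 0, 0.3]

```text
time: 46.98
tool_pos: [0.5557, 0.0608, 0.1181]
tool_rot: [0.001, 0.706, 0.708, 0.001]
contact_force: [0.6, 0.2, -0.6]
gripper_width: 0.616
grasp_force: 63.3
```

Run:
```python
from h import *
s=manip.state(); p=np.array(s['tool_pos']);R=q2R(s['tool_rot']);print(s['time'],p,R.round(3).tolist())
print((R.T@(np.array([.5548,.0596,p[2]])-p)*1000).round(1))
```

```text
46.9833 [0.55574434 0.06080589 0.11806314] [[-0.004, 1.0, 0.002], [1.0, 0.004, -0.0], [-0.0, 0.002, -1.0]]
[-1.2 -0.9 -0. ]
```

>>> move_arm:
  increments: [-1, -1, 8, 0, 0.3, 0, 0, 6, 0, 0.3, 0, 0, 2, 0, 0.3, 0, 0, 2, 0, 0.3, 0, 0, 0, 0, 0.3, 0, 0, 0, 0, 0.3]

```text
time: 47.48
tool_pos: [0.554, 0.0595, 0.0991]
tool_rot: [0.0, 0.706, 0.708, 0.0]
contact_force: [0.1, -0.5, -0.1]
gripper_width: 0.614
grasp_force: 63.5
```

>>> move_arm:
  increments: [0, 0, 2, 0, 0.3, 0, 0, 0, 0, 0.3, 0, 0, 0, 0, 0.3]

```text
time: 47.73
tool_pos: [0.5543, 0.0593, 0.099]
tool_rot: [0.0, 0.706, 0.708, -0.0]
contact_force: [-3.9, -0.7, 9.6]
gripper_width: 0.617
grasp_force: 64.4
```

Contact. I'll release, rise, and swing the arm clear to the left so the top view is open.

>>> move_arm:
  increments: [0, 0, -1, 0, 0.7, 0, 0, 0, 0, 0.8, 0, 0, 0, 0, 0.9, 0, 0, 0, 0, 1, 0, 0, 0, 0, 1, 0, 0, -10, 0, 1, 0, 0, -30, 0, 1, 0, 0, -35, 0, 1]

```text
time: 48.4
tool_pos: [0.5517, 0.0596, 0.171]
tool_rot: [-0.002, 0.706, 0.708, -0.002]
contact_force: [0.8, 0.6, 0.4]
gripper_width: 0.996
grasp_force: 0.0
```

>>> move_arm:
  increments: [0, 0, -40, 0, 1, 0, 0, -40, 0, 1, 38, 0, 0, 0, 1, 38, 0, 0, 0, 1, 38, 0, 0, 0, 1, 38, 0, 0, 0, 1, 38, 0, 0, 0, 1, 38, 0, 0, 0, 1]

```text
time: 49.07
tool_pos: [0.5529, 0.2894, 0.2537]
tool_rot: [0.0, 0.706, 0.708, 0.0]
contact_force: [0.3, -0.8, -0.4]
gripper_width: 0.999
grasp_force: 0.0
```

>>> move_arm:
  increments: [38, 0, 0, 0, 1, 38, 0, 0, 0, 1, 38, 0, 0, 0, 1, 38, 0, 0, 0, 1, 38, 0, 0, 0, 1, 38, 0, 0, 0, 1, 0, 0, 0, 0, 1, 0, 0, 0, 0, 1]

```text
time: 49.73
tool_pos: [0.5516, 0.5174, 0.2521]
tool_rot: [-0.0, 0.705, 0.709, -0.001]
contact_force: [0.4, -1.0, -0.3]
gripper_width: 1.001
grasp_force: 0.0
```

Run:
```python
from h import *
t=grab('top','top9'); s=t['st']; print(s['time'],s['tool_pos'])
o=dict(t); o['image']=cv2.imread('pics/top0.png')
for n,a in {'tall':([0,150,100],[8,255,255],(285,190,315,216),.16),'tin':([0,0,150],[180,40,255],(324,195,354,225),.03),'small':([0,0,0],[180,110,95],(364,192,386,212),.11)}.items():
    print(n,blob(o,*a),blob(t,*a))
print('cork',blob(t,[15,50,150],[30,255,255],(300,225,385,285),.05))
r=lambda i:cv2.resize(i[150:285,270:410],(390,376),interpolation=cv2.INTER_CUBIC)
cv2.imwrite('pics/cmp.png',np.hstack([r(o['image']),r(t['image'])]))
```

```text
49.7333 [0.55164869 0.51735163 0.25212605]
tall {'c': array([552.4,  64.1]), 'wh': array([42. , 41.9]), 'a': 45.4, 'cc': array([552.3,  63.6]), 'r': 22.6, 'n': 54, 'px': array([300., 204.])} {'c': array([551.3,  64.1]), 'wh': array([41.4, 42. ]), 'a': 89.9, 'cc': array([551.3,  64.1]), 'r': 22.4, 'n': 55, 'px': array([300., 204.])}
tin {'c': array([561. , -26.8]), 'wh': array([58.4, 56.8]), 'a': 89.9, 'cc': array([561.6, -26.2]), 'r': 30.5, 'n': 69, 'px': array([339., 210.])} {'c': array([561. , -26.7]), 'wh': array([58.4, 56.8]), 'a': 89.9, 'cc': array([561. , -26.2]), 'r': 30.3, 'n': 68, 'px': array([339., 210.])}
small {'c': array([ 560.3, -111.1]), 'wh': array([29.5, 30.3]), 'a': 88.7, 'cc': array([ 560.2, -110.5]), 'r': 15.9, 'n': 37, 'px': array([377., 204.])} {'c': array([ 564.9, -112.4]), 'wh': array([27.3, 30.3]), 'a': 88.7, 'cc': array([ 564.3, -111.4]), 'r': 16.1, 'n': 38, 'px': array([378., 203.])}
cork {'c': array([447.6, -30.8]), 'wh': array([56.3, 91.1]), 'a': 5.1, 'cc': array([448. , -30.7]), 'r': 50.7, 'n': 118, 'px': array([342., 257.])}
```

View pics/cmp.png

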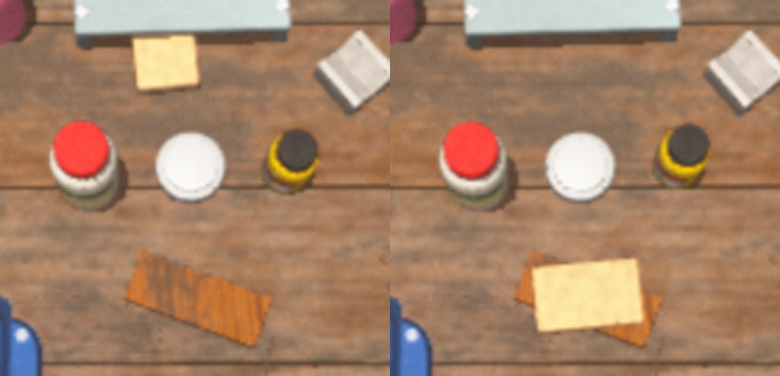

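Before and after match: tall bottle and tin within 1 mm, small bottle about 4.5 mm off. The cork is about 2 mm from the oak's centre, and the V-block looks unmoved. I'm handing it in.

```bash
python3 -c "
from h import *
print(manip.job_done())"
```

```text
the job is handed in; nothing more can be done
None
```

The job is handed in (the verdict was not shown): the tin and tall bottle are back within about 1 mm and the small bottle about 5 mm, and the cork lies about 2 mm from the oak board's centre. I set the cork's length left to right (about 95°), taking that as the board's own length axis because its stated size only fits the visible offcut if the offcut sits about 25° skewed in its own frame; that angle is inferred, not confirmed.

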